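Set out the flask rings and seat the round-bottom flasks

ROBOT

A 6-joint arm with a two-finger parallel gripper is mounted at the origin on the work surface. World frame = base frame: x ahead of the robot, y to its left, z up, the work surface at z = 0. Lengths are in m, angles in rad, forces in N, time in s.
With the tool pointing down it reaches from about 0.375 to 0.9 m from the base axis. Payload 3.1 kg.
Tool frame: the origin (TCP) lies midway between the tips of the shut fingers; the grasp point (between the pads) lies 19 mm behind it; x points along the fingers, z is the direction in which the jaws open and shut, and the axes are right-handed (so a half turn about x gives the same grasp; the last joint's range is limited). The gripper opens to 87 mm and grips with 3 to 60 N. Pads are 19 mm wide; open, the fingers measure 117 mm over their backs; the gripper's body (75 mm by 190 mm) begins 51 mm behind the grasp point.
Start: joints at [0.94, 0.527, 1.433, -0, 1.181, -0.178], TCP at [0.273, 0.562, 0.184] pointing down, gripper open.
Joint ranges: [-3.08, 3.08], [-0.75, 2.2], [0.22, 2.44], [-1.43, 4.57], [0, 2.65], [-2.85, 2.85]. Speed limits (rad/s): [2.79, 2.79, 3.14, 3.14, 3.14, 3.14].

INTERFACE

Orientations are given as a unit quaternion [x, y, z, w].
In Python, from rig import robot, optics, workorder gives the robot as it stands.
- The arm moves only by the tool arm_command, never from a script. Its argument "plan" is a list of rows, each a list of 7 numbers: the shift along the tool's x, y, z in cm, then the turn, a rotation vector about the tool's x, y, z in rad, then the finger opening in cm, from 0 to 8.7. In form: [[x, y, z, ax, ay, az, gripper], ...]. A call has 1 to 12 rows; each row shifts and turns the pose as measured when the row begins, along the tool's axes as they then stand; what a row does not reach is not made up. A row lasts 1/8 s, in which the tool goes at most 62.5 mm and 10.7 degrees, less where a joint would pass 70% of its speed; a pose out of reach is approached as far as the arm can. A call with a gripper value outside its range is refused whole. The fingers move at their own pace and stop on an object; "grip_force" is the grip in N (left out, the last holds). Time passes only in rows, so rows that do not move let the fingers close. It gives the time, the measured TCP pose, the force and the opening at its end, in the units of the state.
- robot.get_obs(): the state, without advancing time (a new reading comes with each control period).
- optics.camera(name): name is "scene" or "side" or "wrist"; returns (picture, depth): 400x640x3 uint8, blue, green, red; 400x640 float32, m along the optical axis (not along the pixel's ray), 0 where there is no reading.
- optics.camera_info(name): a dict with "mtx" (3x3 intrinsics, pixels), "position" and "rotation" of the camera in the world; the wrist camera has in their place "tool_from_camera" (4x4, takes a point from camera to tool coordinates, whose origin is the TCP and whose axes are the tool frame's). Camera axes: x right, y down, z forward; pixel columns grow to the right and rows downward; lengths in m; the calibration is good to about 2 mm. The wrist camera is an equidistant fisheye: a pixel r from the principal point sees the ray r / f radians off the axis. A picture is of the moment at which its call begins: read the wrist's pose just before it. camera_info takes no time and is no camera call.
- workorder.hand_in(): hands the job in, once; it reports no verdict.
The state is a dict: "time": time; "q": joint angles; "joint_velocities": joint speeds; "joint_torque": joint torques, N m; "position": TCP position; "tool_rot": TCP orientation; "ft_force": force on the tool from outside, world axes, zero at the start; "moment": the same for the moment, N m; "grip_width": finger opening in m.
Only numpy, scipy, OpenCV 4.12 (cv2) and the standard library are available. Lean on these libraries where they do the work, as an engineer would, in place of code of your own. Each camera call takes 0.05 s, during which the arm holds its last target. There are 200 camera calls.

TASK

Take the stack of cork rings apart and set each ring in the middle of its place: the small one on the balance pan, the medium one on the magnetic stirrer's plate, and the large one on the lab jack, where it waits empty for a later flask. Lift the two round-bottom flasks out of their beakers and seat each upright in the ring that fits it, the small amber flask in the small ring on the balance and the large clear flask in the medium ring on the stirrer. Lower the glass, do not drop it or tip it over, and leave the conical flask and the reagent bottle standing where they are.

Things in the scene. Friction and masses are not known exactly. Their poses are not given: they have to be found in the camera images.
- ring_small: Small cork flask ring, light brown, top of the stack at the start: outer diameter 82 mm, hole 47 mm right through, 28 mm high, so its wall is 17.5 mm thick; about 28 g. Origin at the centre of its underside, z up. Grip it by the wall from above, one finger in the hole and one outside.
- ring_medium: Medium cork flask ring, middle of the stack: outer diameter 106 mm, hole 66 mm right through, 30 mm high, wall 20 mm thick; about 40 g. Origin at the centre of its underside, z up. Lies on the large ring within a few mm of concentric, as the small ring lies on it.
- ring_large: Large cork flask ring, bottom of the stack, lying on the bench: outer diameter 130 mm, hole 84 mm right through, 32 mm high, wall 23 mm thick; about 55 g. Origin at the centre of its underside, z up. The three rings show as concentric steps from above.
- flask_amber: 100 ml round-bottom flask, amber glass, yellow stopper, about 85 g, parked upright in the mouth of a fixed glass beaker 50 mm wide, 70 high. Bulb: sphere of 64 mm diameter. Neck: 26 mm diameter, straight from 62 to 101 mm above the flask's lowest point; 29 mm rim; stopper top at 118. Origin: lowest point of the bulb, z along the neck. Seated in the small ring, the origin is 18 mm above the ring's underside.
- flask_clear: 250 ml round-bottom flask, clear glass, green stopper, about 140 g, parked upright in the mouth of a fixed glass beaker 70 mm wide, 95 high. Bulb: sphere of 85 mm diameter. Neck: 28 mm diameter, straight from 83 to 136 mm above the flask's lowest point; 31 mm rim; stopper top at 153. Origin: lowest point of the bulb, z along the neck. Seated in the medium ring, the origin is 14 mm above the ring's underside.
- balance_pan (a point): Centre of the top of the balance's pan: a round steel pan of 120 mm diameter, 54 mm above the bench, on a low white balance 150 mm wide with a grey display panel in front (reaching 135 mm towards the robot from the pan's centre). Fixed in place.
- stirrer_plate (a point): Centre of the top of the magnetic stirrer's plate: a round white ceramic plate of 125 mm diameter, 78 mm above the bench, on a grey case 150 mm wide with a black front panel and two white knobs (reaching 145 mm towards the robot from the plate's centre). The plate is cold and nothing turns. Fixed in place.
- jack_platform (a point): Centre of the top of the lab jack's platform: a square steel platform of 140 mm, 80 mm above the bench, on scissor legs, with a black hand knob in front below it. Fixed in place, does not move up or down.
- conical_flask: Bystander: empty clear conical flask, 64 mm wide at the base, 103 mm high, loose on the bench in front of the robot. Origin at the centre of its underside.
- reagent_bottle: Bystander: clear glass reagent bottle with a white label and blue cap, 56 mm wide, 105 mm high, loose on the bench among the things. Origin at the centre of its underside.
Things that resemble listed ones, but are neither listed nor needed, are in the scene too. Leave any green look-alike of the ring_large alone.

How it is judged:
By the outcome, as a careful person would: the job done as asked, in the order asked, and still so for the second after the job is handed in, with the robot touching nothing.
It also fails if it takes over 144 s, if anything falls off the work surface, if the arm or the gripper's body presses on something with over 40 N, if the wrist force passes 120 N, or if a joint passes its speed limit or range.

## Working session

There is one attempt and no reset: what is moved stays moved. The work goes in short steps, Python scripts to look and compute and a tool call to move; the robot and the scene stay as the last step left them, time stands still between calls to the robot, and variables do not carry over. Pictures are saved under pics/ and viewed, about 12 in all and at most 16, crops included, and the job is handed in when it is done.

Besides the shell and the picture viewer there is one more tool, called after "Request:" as name(argument=value, ...), one argument or row to a line, values as JSON. arm_command: Moves the arm, as the interface text tells. Its arguments: {"type":"object","properties":{"plan":{"type":"array"},"grip_force":{"type":"number"}},"required":["plan"]}

```bash
ls; mkdir -p pics; cat > h.py <<'E'
import numpy as np, cv2
from scipy.spatial.transform import Rotation as R
from rig import robot, optics, workorder
def cloud(name):
    """picture, depth, world points per pixel (pinhole cams)"""
    im,d=optics.camera(name); i=optics.camera_info(name); K=np.array(i['mtx'])
    v,u=np.mgrid[:d.shape[0],:d.shape[1]]
    c=np.stack([(u-K[0,2])/K[0,0]*d,(v-K[1,2])/K[1,1]*d,d],-1)
    r=np.array(i['rotation']); r=r if r.shape==(3,3) else R.from_quat(r).as_matrix()
    return im,d,c@r.T+np.array(i['position'])
E
python3 - <<'E'
from h import *
print(robot.get_obs())
for n in ['scene','side']:
    im,d,P=cloud(n); i=optics.camera_info(n); print(n,i)
    cv2.imwrite(f'pics/{n}0.png',im); np.savez(f'{n}0.npz',im=im,d=d,P=P)
print(optics.camera_info('wrist'))
E
```

```text
pics
{'time': 0.0, 'q': array([ 9.39526085e-01,  5.28469508e-01,  1.43388456e+00,  1.40385323e-06,
        1.18140696e+00, -1.78502795e-01]), 'joint_velocities': array([ 0.00095686,  0.00155101, -0.00051647,  0.00182702, -0.00103446,
       -0.00109023]), 'joint_torque': array([ 2.85709802e-04, -4.40031445e+01, -1.76594692e+01,  6.33283309e-02,
        5.82116819e-02, -1.59759838e-04]), 'position': array([0.27289883, 0.56137288, 0.18287532]), 'tool_rot': array([-0.37529865,  0.60018145,  0.37473005,  0.5987575 ]), 'ft_force': array([ 0.46817224, -0.08272365,  0.00607434]), 'moment': array([-0.00613921,  0.00343756, -0.00464168]), 'grip_width': 0.08706816771222507}
scene {'mtx': array([[385.56728562,   0.        , 317.23213885],
       [  0.        , 385.56728562, 203.7451724 ],
       [  0.        ,   0.        ,   1.        ]]), 'position': array([ 1.12632588, -0.19821333,  1.08411953]), 'rotation': array([ 0.78033867,  0.56256896, -0.1535221 , -0.22587316])}
side {'mtx': array([[520.99811522,   0.        , 317.62935917],
       [  0.        , 520.99811522, 203.58097338],
       [  0.        ,   0.        ,   1.        ]]), 'position': array([ 0.12977868, -0.94242637,  0.92431487]), 'rotation': array([ 0.88689559, -0.19650763,  0.07942278, -0.41047898])}
{'mtx': array([[309.70691629,   0.        , 322.25459941],
       [  0.        , 309.70691629, 198.60089984],
       [  0.        ,   0.        ,   1.        ]]), 'tool_from_camera': array([[-5.73799261e-04, -2.40691127e-01,  9.70601593e-01,
        -2.00242419e-01],
       [ 6.98429116e-04, -9.70601612e-01, -2.40690719e-01,
         6.49133811e-02],
       [ 9.99999591e-01,  5.39788256e-04,  7.25036179e-04,
         7.65457016e-06],
       [ 0.00000000e+00,  0.00000000e+00,  0.00000000e+00,
         1.00000000e+00]])}
```

View pics/scene0.png

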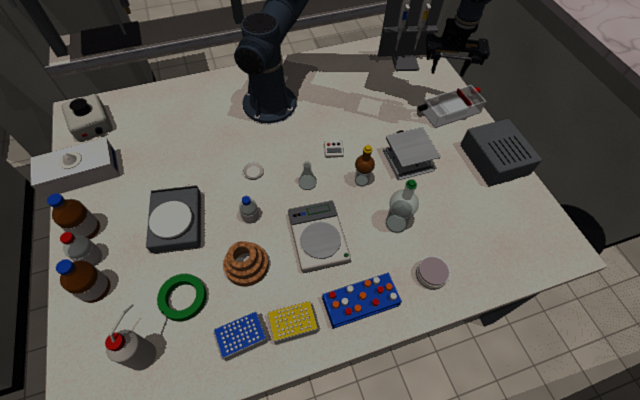

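View pics/side0.png

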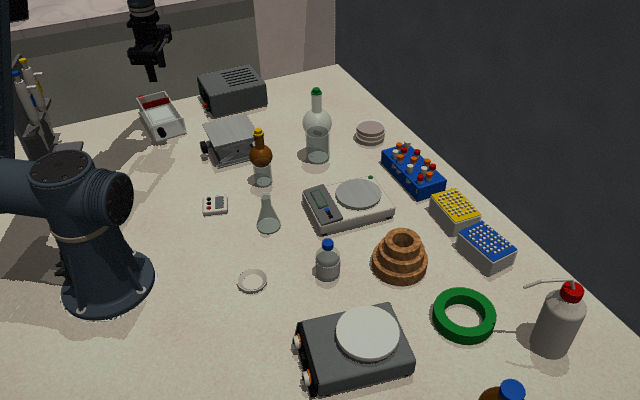

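The scene shows the stack at (246,262), balance pan (320,240), stirrer plate (170,220), jack (412,150), amber flask (366,160) and clear flask (405,200). The conical flask is at (307,177), the bottle at (249,210) and the green look-alike at (182,297).

```bash
cat > m.py <<'E'
from h import *
def circ(p):
    """Outer circle of xy points by min enclosing circle, after trimming stray points"""
    (x,y),r=cv2.minEnclosingCircle(p.astype(np.float32)); return np.round([x,y,r],4)
def band(P,c,rad,z0,z1):
    q=P.reshape(-1,3); m=(np.hypot(q[:,0]-c[0],q[:,1]-c[1])<rad)&(q[:,2]>z0)&(q[:,2]<z1); return q[m]
E
python3 - <<'E'
from m import *
S={n:np.load(n+'0.npz') for n in ['scene','side']}
px={'scene':dict(stack=(246,280),bal=(320,240),stir=(170,220),jack=(412,150),amber=(367,150),clear=(410,184),con=(307,170),bot=(247,202),green=(205,300)),
'side':dict(stack=(403,262),bal=(358,193),stir=(368,333),jack=(232,138),amber=(258,133),clear=(316,92),con=(267,220),bot=(327,244),green=(440,320))}
for n in px:
    for k,(u,v) in px[n].items(): print(n,k,S[n]['P'][v-1:v+2,u-1:u+2].reshape(-1,3).mean(0).round(4))
E
```

```text
scene stack [ 0.6946 -0.2506  0.0321]
scene bal [ 0.6511 -0.0133  0.0544]
scene stir [ 0.4601 -0.4194  0.0781]
scene jack [0.4423 0.3844 0.081 ]
scene amber [0.4639 0.1992 0.1748]
scene clear [0.6506 0.2392 0.2322]
scene con [0.4165 0.0221 0.0866]
scene bot [ 0.4862 -0.1885  0.1036]
scene green [ 0.7068 -0.3749  0.0094]
side stack [ 0.6196 -0.2846  0.0616]
side bal [ 0.6475 -0.0168  0.0536]
side stir [ 0.452  -0.4271  0.0769]
side jack [0.419  0.3457 0.0773]
side amber [0.4198 0.0679 0.2559]
side clear [0.6447 0.2356 0.2267]
side con [0.3996 0.0041 0.0388]
side bot [ 0.4725 -0.1982  0.1042]
side green [ 0.6199 -0.4348  0.0312]
```

```bash
python3 - <<'E'
from m import *
items=dict(small=((.65,-.26),.06,.0875,.0925),medium=((.65,-.26),.07,.0595,.0645),large=((.65,-.26),.085,.0295,.0345),
 pan=((.65,-.015),.075,.052,.057),plate=((.456,-.423),.075,.076,.081),jack=((.43,.37),.12,.077,.083),
 amber_st=((.46,.2),.04,.176,.205),amber_neck=((.46,.2),.04,.14,.166),clear_st=((.65,.238),.04,.232,.26),clear_neck=((.65,.238),.04,.175,.21),con=((.41,.015),.06,.09,.11),bot=((.48,-.195),.05,.095,.11))
for n in ['scene','side']:
    P=np.load(n+'0.npz')['P']
    for k,a in items.items():
        q=band(P,*a)
        if len(q)<8: print(n,k,len(q)); continue
        ext=''
        if k=='jack':
            r=cv2.minAreaRect(q[:,:2].astype(np.float32)); ext=r
        print(n,k,len(q),circ(q[:,:2]),'zmax',q[:,2].max().round(4),'zmed',np.median(q[:,2]).round(4),ext)
E
```

```text
scene small 347 [ 0.6388 -0.2424  0.041 ] zmax 0.0925 zmed 0.0899 
scene medium 237 [ 0.6413 -0.2427  0.0525] zmax 0.0645 zmed 0.0623 
scene large 255 [ 0.6399 -0.2402  0.0647] zmax 0.0345 zmed 0.0322 
scene pan 922 [ 0.6415 -0.0114  0.0659] zmax 0.057 zmed 0.0546 
scene plate 961 [ 0.4539 -0.4181  0.0626] zmax 0.081 zmed 0.0785 
scene jack 1097 [0.427  0.3946 0.0969] zmax 0.083 zmed 0.0805 ((0.4249008297920227, 0.3951038122177124), (0.1419747769832611, 0.14264307916164398), 89.15985107421875)
scene amber_st 28 [0.4569 0.2042 0.0102] zmax 0.1847 zmed 0.1797 
scene amber_neck 45 [0.458  0.2043 0.0138] zmax 0.1657 zmed 0.1531 
scene clear_st 37 [0.6471 0.2473 0.0105] zmax 0.2386 zmed 0.2347 
scene clear_neck 72 [0.6477 0.2455 0.0139] zmax 0.2096 zmed 0.1922 
scene con 55 [0.4055 0.0272 0.0161] zmax 0.1065 zmed 0.0994 
scene bot 63 [ 0.476  -0.1891  0.0132] zmax 0.1089 zmed 0.1051 
side small 414 [ 0.6382 -0.2467  0.0428] zmax 0.0924 zmed 0.0894 
side medium 306 [ 0.639  -0.2468  0.053 ] zmax 0.0645 zmed 0.0618 
side large 362 [ 0.6372 -0.2445  0.065 ] zmax 0.0345 zmed 0.0317 
side pan 779 [ 0.6482 -0.0153  0.0619] zmax 0.057 zmed 0.0538 
side plate 2220 [ 0.4535 -0.4218  0.063 ] zmax 0.081 zmed 0.0778 
side jack 976 [0.425  0.3923 0.0977] zmax 0.083 zmed 0.0792 ((0.4273536205291748, 0.39188480377197266), (0.14593923091888428, 0.14002345502376556), 88.9802474975586)
side amber_st 27 [0.4564 0.2015 0.012 ] zmax 0.1824 zmed 0.1786 
side amber_neck 81 [0.458  0.1984 0.0149] zmax 0.1659 zmed 0.1532 
side clear_st 13 [0.6487 0.2432 0.0096] zmax 0.2369 zmed 0.2339 
side clear_neck 109 [0.6456 0.2407 0.0157] zmax 0.2096 zmed 0.1917 
side con 88 [0.406  0.0237 0.0167] zmax 0.1055 zmed 0.0976 
side bot 106 [ 0.4757 -0.1933  0.0138] zmax 0.1083 zmed 0.1036
```

```bash
cat >> m.py <<'E'
def to(x,y,z,jaw=0.0):
    """print shift in tool axes (cm) and turn to be at world xyz, pointing down with jaw axis at yaw `jaw` (mod pi)"""
    o=robot.get_obs(); T=R.from_quat(o['tool_rot']); A=T.as_matrix(); best=None
    for s in (0,np.pi):
        zt=np.array([np.cos(jaw+s),np.sin(jaw+s),0]); xt=np.array([0,0,-1.])
        G=R.from_matrix(np.stack([xt,np.cross(zt,xt),zt],1)); rv=(T.inv()*G).as_rotvec()
        if best is None or np.linalg.norm(rv)<np.linalg.norm(best): best=rv
    print('t',round(o['time'],2),'pos',o['position'].round(4),'shift_cm',(A.T@(np.array([x,y,z])-o['position'])*100).round(2),'turn',best.round(3),'q',o['q'].round(2),'F',o['ft_force'].round(1),'w',round(o['grip_width'],4))
def wcloud():
    o=robot.get_obs(); im,d=optics.camera('wrist'); i=optics.camera_info('wrist'); K=np.array(i['mtx'])
    v,u=np.mgrid[:d.shape[0],:d.shape[1]]; a=(u-K[0,2])/K[0,0]; b=(v-K[1,2])/K[1,1]; t=np.hypot(a,b)+1e-9
    k=np.tan(t)/t; c=np.stack([a*k*d,b*k*d,d],-1); c[t>1.2]=np.nan; c[d<=0]=np.nan
    M=np.array(i['tool_from_camera']); p=c@M[:3,:3].T+M[:3,3]
    return im,d,p@R.from_quat(o['tool_rot']).as_matrix().T+o['position']
E
python3 - <<'E'
from m import *
print(R.from_quat(robot.get_obs()['tool_rot']).as_matrix().round(3)); to(.273,.561,.38,0); to(.60,-.22,.38,0)
to(.273,.561,.38,np.pi/2)
E
```

```text
[[-0.001 -0.899  0.437]
 [-0.002  0.437  0.899]
 [-1.     0.    -0.002]]
t 0.1 pos [0.273  0.5614 0.183 ] shift_cm [-1.97e+01 -1.00e-02 -8.00e-02] turn [ 1.118e+00 -2.000e-03  1.000e-03] q [ 0.94  0.53  1.43 -0.    1.18 -0.18] F [-0.2  0.6  0.1] w 0.087
t 0.1 pos [0.273  0.5614 0.183 ] shift_cm [-19.62 -63.58 -56.  ] turn [ 1.118e+00 -2.000e-03  1.000e-03] q [ 0.94  0.53  1.43 -0.    1.18 -0.18] F [-0.2  0.6  0.1] w 0.087
t 0.1 pos [0.273  0.5614 0.183 ] shift_cm [-1.97e+01 -1.00e-02 -8.00e-02] turn [-0.453 -0.002 -0.001] q [ 0.94  0.53  1.43 -0.    1.18 -0.18] F [-0.2  0.6  0.1] w 0.087
```

Request:
arm_command(
  plan=[
    [-6,0,0,0.16,0,0,8.7],
    [-6,0,0,0.16,0,0,8.7],
    [-6,0,0,0.16,0,0,8.7],
    [0,-5,0,0.16,0,0,8.7],
    [0,-5,0,0.16,0,0,8.7],
    [0,-5,0,0.16,0,0,8.7],
    [0,-5,0,0.16,0,0,8.7],
    [0,-5,3,0,0,0,8.7],
    [0,-5,3,0,0,0,8.7],
    [0,-5,3,0,0,0,8.7],
    [0,-5,3,0,0,0,8.7],
    [0,-5,2,0,0,0,8.7],
  ],
)

```text
time: 1.6
position: [0.4787, 0.1129, 0.3649]
tool_rot: [0.008, 0.709, -0.014, 0.705]
ft_force: [1.3, 0.1, -0.0]
grip_width: 0.0869
```

```bash
python3 -c "
from m import *
to(.60,-.25,.38)"
```

```text
t 1.6 pos [0.4787 0.1129 0.3649] shift_cm [ -1.29 -35.91  13.26] turn [-0.031 -0.006  0.008] q [ 0.01  0.17  1.48 -0.01  1.5   0.04] F [ 1.3  0.1 -0. ] w 0.0869
```

Request:
arm_command(
  plan=[
    [0,-6,2.2,-0.031,-0.006,0.008,8.7],
    [0,-6,2.2,0,0,0,8.7],
    [0,-6,2.2,0,0,0,8.7],
    [1,-6,2.2,0,0,0,8.7],
    [1,-6,2.2,0,0,0,8.7],
    [1,-6,2.2,0,0,0,8.7],
    [0,0,0,0,0,0,8.7],
    [0,0,0,0,0,0,8.7],
  ],
)

```text
time: 2.6
position: [0.6025, -0.242, 0.3305]
tool_rot: [0.004, 0.709, -0.0, 0.705]
ft_force: [-0.7, 0.5, 0.6]
grip_width: 0.087
```

```bash
cat >> m.py <<'E'
ITEMS=dict(small=((.639,-.245),.06,.0875,.0925),medium=((.639,-.245),.07,.0595,.0645),large=((.639,-.245),.085,.0295,.0345),
 pan=((.645,-.013),.066,.052,.057),plate=((.454,-.42),.07,.076,.081))
E
python3 - <<'E'
from m import *
im,d,P=wcloud(); cv2.imwrite('pics/w1.png',im)
for k,a in ITEMS.items():
    q=band(P,*a); print(k,len(q), circ(q[:,:2]) if len(q)>9 else '',np.median(q[:,2]))
to(.6700,-.2446,.15)
E
```

```text
small 1510 [ 0.6393 -0.2433  0.0414] 0.08898273758814736
medium 1100 [ 0.6402 -0.2421  0.0533] 0.06105283388378985
large 1138 [ 0.6393 -0.2406  0.0655] 0.03120335633776275
pan 3487 [ 0.649  -0.0121  0.0605] 0.05352051980884437
plate 1075 [ 0.4718 -0.4442  0.0537] 0.07727068594908137
t 2.65 pos [ 0.6024 -0.2421  0.3303] shift_cm [17.99 -0.3   6.87] turn [-0.005 -0.006 -0.005] q [-0.55  0.45  1.16  0.    1.54 -0.55] F [-0.5 -0.1 -0. ] w 0.0874
```

View pics/w1.png

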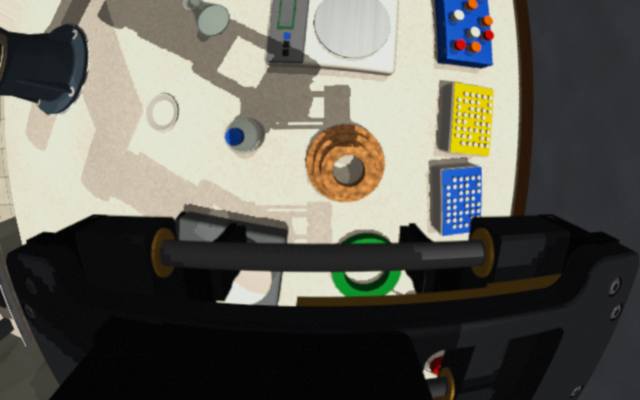

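The wrist picture shows the stack at (345,162) and the pan at (352,22). The wrist estimates agree with the fixed cameras to about 1.5 mm, so I'll take the small ring.

Request:
arm_command(
  plan=[
    [4.5,-0.05,1.7,-0.005,-0.006,-0.005,5],
    [4.5,-0.05,1.7,0,0,0,5],
    [4.5,-0.05,1.7,0,0,0,5],
    [4.5,-0.02,1.7,0,0,0,5],
    [0,0,0,0,0,0,5],
    [0,0,0,0,0,0,5],
  ],
  grip_force=12,
)

```text
time: 3.4
position: [0.6743, -0.2352, 0.1544]
tool_rot: [-0.006, 0.704, 0.002, 0.71]
ft_force: [0.1, -0.4, 0.7]
grip_width: 0.0503
```

```bash
python3 -c "
from m import *
to(.6703,-.2437,.066)"
```

```text
t 3.4 pos [ 0.6743 -0.2352  0.1544] shift_cm [ 8.84 -0.8  -0.49] turn [0.011 0.009 0.005] q [-0.49  0.68  1.22 -0.    1.23 -0.5 ] F [ 0.1 -0.4  0.7] w 0.0503
```

Request:
arm_command(
  plan=[
    [3,-0.8,-0.5,0.011,0.009,0.005,5],
    [2,0,0,0,0,0,5],
    [0,0,0,0,0,0,5],
  ],
)

```text
time: 3.78
position: [0.6726, -0.2438, 0.1118]
tool_rot: [-0.002, 0.703, -0.002, 0.711]
ft_force: [0.0, 0.4, -0.4]
grip_width: 0.0503
```

```bash
python3 -c "
from m import *
to(.6703,-.2437,.066)"
```

```text
t 3.77 pos [ 0.6726 -0.2438  0.1118] shift_cm [ 4.58  0.04 -0.28] turn [0.001 0.011 0.006] q [-0.5   0.72  1.26  0.    1.15 -0.5 ] F [ 0.   0.4 -0.4] w 0.0503
```

Request:
arm_command(
  plan=[
    [2.3,0,-0.25,0,0.011,0.006,5],
    [2.2,0,0,0,0,0,5],
    [0,0,0,0,0,0,5],
    [0,0,0,0,0,0,5],
  ],
)

```text
time: 4.28
position: [0.6723, -0.2445, 0.0679]
tool_rot: [-0.001, 0.706, -0.0, 0.708]
ft_force: [-0.1, 0.3, 1.3]
grip_width: 0.0498
```

```bash
python3 -c "
from m import *
to(.6703,-.2437,.066)"
```

```text
t 4.28 pos [ 0.6723 -0.2445  0.0679] shift_cm [ 0.19  0.09 -0.2 ] turn [0.002 0.004 0.002] q [-0.5   0.77  1.28  0.    1.08 -0.51] F [-0.1  0.3  1.3] w 0.0498
```

Request:
arm_command(
  plan=[
    [0.1,0.08,-0.2,0,0.004,0.002,5],
    [0,0,0,0,0,0,1],
    [0,0,0,0,0,0,1],
    [0,0,0,0,0,0,1],
    [0,0,0,0,0,0,1],
    [-2,0,0,0,0,0,1],
    [-4,0,0,0,0,0,1],
    [-2,0,0,0,0,0,1],
    [0,0,0,0,0,0,1],
  ],
)

```text
time: 5.4
position: [0.6723, -0.2447, 0.1556]
tool_rot: [-0.002, 0.705, -0.001, 0.709]
ft_force: [0.9, -1.1, -0.2]
grip_width: 0.0102
```

```bash
python3 - <<'E'
from m import *
to(.678,-.0131,.10)
im,d,P=wcloud(); cv2.imwrite('pics/w2.png',im[100:340,180:500]); o=robot.get_obs()['position']
for z in (.10,.13,.15): pass
q=band(P,(o[0]-.031,o[1]),.055,o[2]+.018,o[2]+.03); print('ring',len(q),circ(q[:,:2]) if len(q) else '',np.median(q[:,2]) if len(q) else '')
for k in ('medium','large','pan'):
    q=band(P,*ITEMS[k]); print(k,len(q),circ(q[:,:2]) if len(q)>9 else '')
E
```

```text
t 5.4 pos [ 0.6723 -0.2447  0.1556] shift_cm [ 5.49 23.18  0.58] turn [0.002 0.006 0.003] q [-0.5   0.68  1.21 -0.    1.24 -0.51] F [ 0.9 -1.1 -0.2] w 0.0102
ring 0  
medium 2246 [ 0.6402 -0.2422  0.0532]
large 2190 [ 0.6392 -0.2401  0.0652]
pan 1083 [ 0.6483 -0.0509  0.0452]
```

View pics/w2.png

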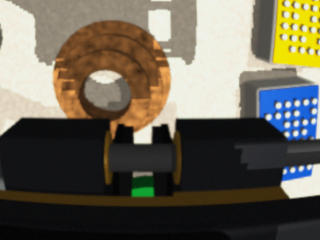

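The fingers closed on nothing (10 mm) and the stack is still there, so I'll check where the small ring lies and which way it was missed.

```bash
python3 - <<'E'
from m import *
for n in ('scene','side','wrist'):
    im,d,P=wcloud() if n=='wrist' else cloud(n)
    for k in ('small','medium','large'):
        q=band(P,*ITEMS[k]); print(n,k,len(q),circ(q[:,:2]) if len(q)>9 else '')
    if n=='side': cv2.imwrite('pics/s3.png',cv2.resize(im[130:330,270:510],None,fx=3,fy=3))
o=robot.get_obs()['position']
q=band(P,o[:2],.06,o[2]-.03,o[2]+.08); print('tool pts',len(q),q.min(0) if len(q) else '',q.max(0) if len(q) else '')
E
```

```text
scene small 33 [ 0.6396 -0.2415  0.0404]
scene medium 197 [ 0.6404 -0.2405  0.0526]
scene large 244 [ 0.6402 -0.2386  0.0644]
side small 416 [ 0.6393 -0.2477  0.0428]
side medium 310 [ 0.6385 -0.2458  0.0533]
side large 364 [ 0.6374 -0.2432  0.0656]
wrist small 3177 [ 0.6397 -0.2432  0.0411]
wrist medium 2309 [ 0.6402 -0.242   0.053 ]
wrist large 2182 [ 0.6393 -0.2403  0.065 ]
tool pts 719 [ 0.65613276 -0.25346009  0.18936642] [ 0.68490737 -0.23183012  0.23117378]
```

View pics/s3.png

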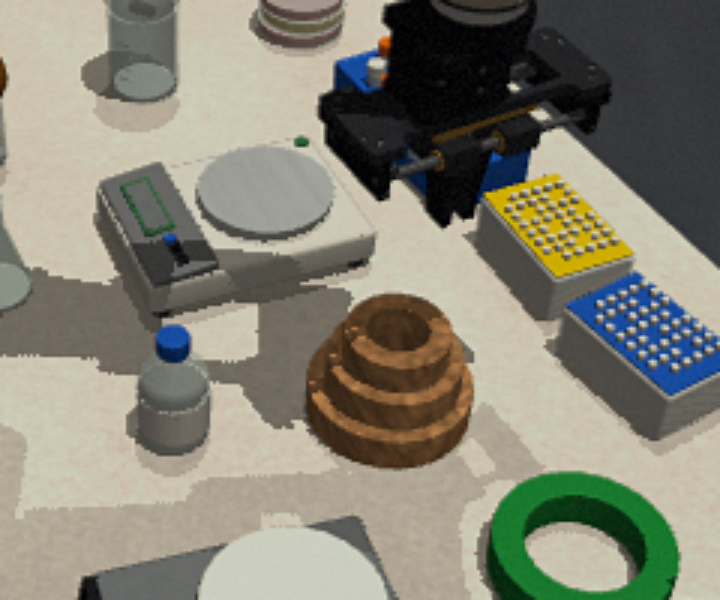

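The ring hasn't moved, so the fingers were most likely still closing when I lifted. I'll retry with a smaller opening and a longer wait.

Request:
arm_command(
  plan=[
    [0,0.1,-0.15,0.002,0.006,0.003,3.6],
    [3,0,0,0,0,0,3.6],
    [3,0,0,0,0,0,3.6],
    [2.7,0,0,0,0,0,3.6],
    [0,0,0,0,0,0,3.6],
  ],
)

```text
time: 6.22
position: [0.665, -0.2407, 0.0574]
tool_rot: [0.003, 0.712, 0.002, 0.702]
ft_force: [-0.7, 0.1, 0.2]
grip_width: 0.0354
```

```bash
python3 -c "
from m import *
to(.671,-.2435,.066)"
```

```text
t 6.22 pos [ 0.665  -0.2407  0.0574] shift_cm [-0.87 -0.28  0.59] turn [-0.001 -0.015 -0.008] q [-0.5   0.79  1.29 -0.    1.09 -0.5 ] F [-0.7  0.1  0.2] w 0.0354
```

```bash
python3 - <<'E'
from m import *
to(.671,-.2435,.066)
im,d,P=cloud('side'); cv2.imwrite('pics/s4.png',cv2.resize(im[160:300,340:480],None,fx=4,fy=4))
to(.671,-.2435,.066)
for k in ('small','medium','large'):
    q=band(P,*ITEMS[k]); print(k,len(q),circ(q[:,:2]) if len(q)>9 else '')
E
```

```text
t 6.22 pos [ 0.665  -0.2407  0.0574] shift_cm [-0.87 -0.28  0.59] turn [-0.001 -0.015 -0.008] q [-0.5   0.79  1.29 -0.    1.09 -0.5 ] F [-0.7  0.1  0.2] w 0.0354
t 6.28 pos [ 0.6663 -0.2414  0.059 ] shift_cm [-0.7  -0.2   0.46] turn [-0.001 -0.012 -0.006] q [-0.5   0.78  1.29 -0.    1.09 -0.5 ] F [0.4 0.3 0.1] w 0.0358
small 347 [ 0.638  -0.2468  0.0419]
medium 302 [ 0.6386 -0.2464  0.0533]
large 358 [ 0.6381 -0.2438  0.0656]
```

View pics/s4.png

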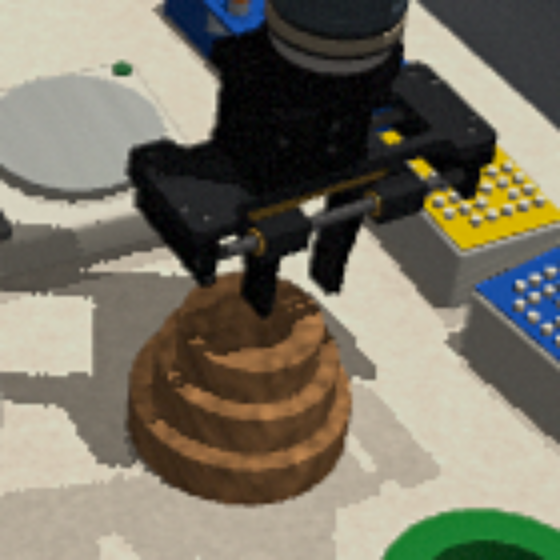

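```bash
python3 - <<'E'
from m import *
im,d,P=cloud('side'); to(.671,-.2435,.066)
for u,v in [(406,236),(405,233),(405,228),(421,231),(421,228),(422,222)]: print('side',u,v,P[v,u].round(4),im[v,u])
q=P.reshape(-1,3); c=im.reshape(-1,3).max(1)<45
m=c&(abs(q[:,0]-.67)<.06)&(abs(q[:,1]+.24)<.05)&(q[:,2]>.03)&(q[:,2]<.14)
f=q[m]; f=f[np.argsort(f[:,2])]; print(f[:25:3].round(4))
E
```

```text
t 6.33 pos [ 0.6675 -0.242   0.0606] shift_cm [-0.54 -0.15  0.35] turn [-0.001 -0.009 -0.005] q [-0.5   0.78  1.28 -0.    1.09 -0.5 ] F [0.2 0.7 0. ] w 0.0356
side 406 236 [ 0.6425 -0.2529  0.1053] [ 9 11  6]
side 405 233 [ 0.6393 -0.2522  0.1154] [3 6 6]
side 405 228 [ 0.64   -0.249   0.1276] [12  6  7]
side 421 231 [ 0.6862 -0.2479  0.0984] [25 28 26]
side 421 228 [ 0.6841 -0.2489  0.1096] [17 17 18]
side 422 222 [ 0.6874 -0.2453  0.1237] [14 11  7]
[[ 0.6553 -0.2244  0.075 ]
 [ 0.651  -0.2494  0.0955]
 [ 0.6946 -0.2516  0.0982]
 [ 0.6418 -0.2381  0.0989]
 [ 0.6405 -0.253   0.1   ]
 [ 0.6885 -0.2521  0.1011]
 [ 0.6851 -0.2487  0.1027]
 [ 0.6402 -0.2528  0.1031]
 [ 0.6426 -0.2361  0.1032]]
```

The tips sit about 35 mm behind the reported TCP: the side view puts them at z≈0.096 with TCP 0.061, and the wrist cloud agrees at +34 mm. That explains the miss, because the fingers closed above the ring. I'll use tip = TCP + 35 mm and approach gently to check it.

Request:
arm_command(
  plan=[
    [0,-0.15,0.4,0,-0.009,-0.005,3.6],
    [0,0,0,0,0,0,3.6],
    [1,0,0,0,0,0,3.6],
    [0.8,0,0,0,0,0,3.6],
    [0.3,0,0,0,0,0,3.6],
    [0,0,0,0,0,0,3.6],
  ],
)

```text
time: 7.08
position: [0.6742, -0.2449, 0.0421]
tool_rot: [-0.001, 0.705, -0.002, 0.709]
ft_force: [0.8, 0.3, -0.3]
grip_width: 0.0359
```

```bash
python3 -c "
from m import *
to(.671,-.2435,.032)"
```

```text
t 7.08 pos [ 0.6742 -0.2449  0.0421] shift_cm [ 1.01  0.14 -0.33] turn [-0.001  0.006  0.004] q [-0.5   0.81  1.29 -0.    1.04 -0.5 ] F [ 0.8  0.3 -0.3] w 0.0359
```

Request:
arm_command(
  plan=[
    [0,0.14,-0.33,0,0.006,0.004,3.6],
    [0.6,0,0,0,0,0,3.6],
    [0.3,0,0,0,0,0,3.6],
    [0,0,0,0,0,0,3.6],
  ],
)

```text
time: 7.58
position: [0.6707, -0.2434, 0.0326]
tool_rot: [0.0, 0.707, -0.0, 0.707]
ft_force: [0.6, -0.2, 0.0]
grip_width: 0.036
```

```bash
python3 -c "
from m import *
to(.671,-.2435,.032)
im,d,P=cloud('side'); cv2.imwrite('pics/s5.png',cv2.resize(im[160:300,340:480],None,fx=4,fy=4))"
```

```text
t 7.58 pos [ 0.6707 -0.2434  0.0326] shift_cm [ 0.06 -0.01  0.03] turn [-0.001  0.    -0.   ] q [-0.5   0.82  1.3   0.    1.03 -0.5 ] F [ 0.6 -0.2  0. ] w 0.036
```

View pics/s5.png

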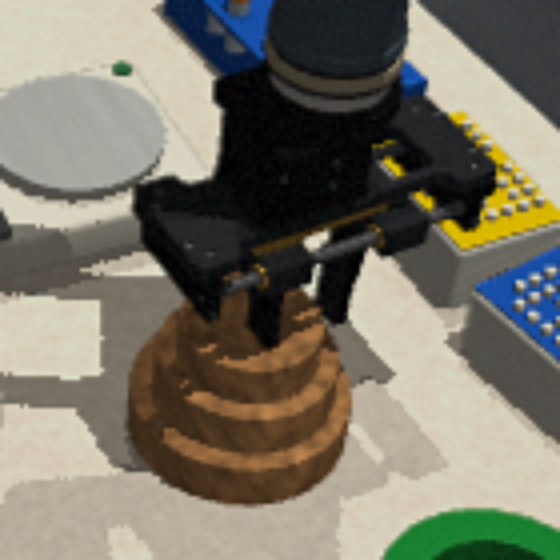

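The inner finger is in the hole at (265,330) and the outer one is outside the wall at (335,310). Closing now.

Request:
arm_command(
  plan=[
    [0,0,0,0,0,0,1],
    [0,0,0,0,0,0,1],
    [0,0,0,0,0,0,1],
    [0,0,0,0,0,0,1],
    [0,0,0,0,0,0,1],
  ],
)

```text
time: 8.25
position: [0.671, -0.2436, 0.0331]
tool_rot: [0.0, 0.707, -0.0, 0.707]
ft_force: [-1.0, -0.1, -0.2]
grip_width: 0.0172
```

Gripped at 17.2 mm, which matches the wall. Lifting and carrying it to the balance.

Request:
arm_command(
  plan=[
    [-2,0,0,0,0,0,1],
    [-4,0,0,0,0,0,1],
    [-2,1,0,0,0,0,1],
    [0,4,0.2,0,0,0,1],
    [0,4.5,0.2,0,0,0,1],
    [0,4.5,0.2,0,0,0,1],
    [0,4,0.2,0,0,0,1],
    [0,3,0.2,0,0,0,1],
    [0,1,0,0,0,0,1],
    [0,0,0,0,0,0,1],
  ],
)

```text
time: 9.5
position: [0.6825, -0.0145, 0.1239]
tool_rot: [-0.0, 0.704, -0.001, 0.71]
ft_force: [-0.7, 0.2, 0.4]
grip_width: 0.0169
```

```bash
python3 - <<'E'
from m import *
im,d,P=wcloud(); to(.6807,-.0132,.05); cv2.imwrite('pics/w6.png',im)
o=robot.get_obs()['position']
for k in ('medium','large','pan'):
    q=band(P,*ITEMS[k]); print(k,len(q),circ(q[:,:2]) if len(q)>9 else '')
q=band(P,(o[0]-.032,o[1]),.05,o[2]+.05,o[2]+.06); print('ring',len(q),circ(q[:,:2]) if len(q)>9 else '', np.median(q[:,2])-o[2])
for n in ('scene','side'):
    im,d,P=cloud(n); q=band(P,*ITEMS['pan']); print(n,len(q),circ(q[:,:2]) if len(q)>9 else '')
E
```

```text
t 9.55 pos [ 0.6826 -0.0151  0.1239] shift_cm [ 7.39  0.2  -0.25] turn [-0.002  0.009  0.001] q [-0.19  0.67  1.34  0.    1.13 -0.18] F [ 0.2  0.1 -1.2] w 0.0167
medium 0 
large 0 
pan 5746 [ 0.6495 -0.0105  0.06  ]
ring 5937 [ 0.6569 -0.0059  0.0423] 0.0556447924881176
scene 419 [ 0.6482 -0.0111  0.0601]
side 794 [ 0.6477 -0.0135  0.0611]
```

View pics/w6.png

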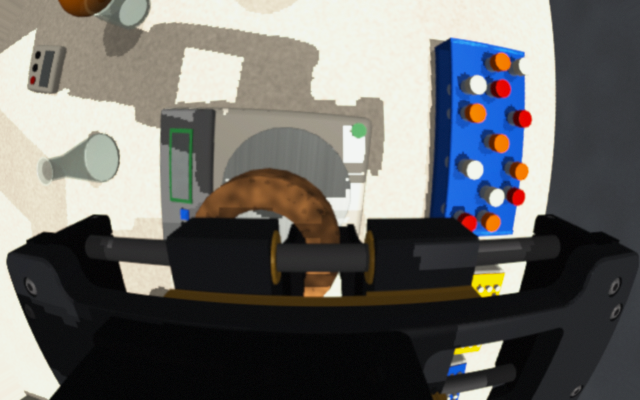

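```bash
cat >> m.py <<'E'
def held(im,P,o,rad,dz,zoff):
    """outer-circle fit to brown top of the held ring; dz band above TCP"""
    from scipy.optimize import least_squares
    b=im[...,2].astype(int)-im[...,0]>25
    m=b&(P[...,2]>o[2]+dz-.004)&(P[...,2]<o[2]+dz+.004)&(np.hypot(P[...,0]-o[0]+zoff,P[...,1]-o[1])<rad+.02)
    q=P[m][:,:2]; h=cv2.convexHull(q.astype(np.float32))[:,0]
    f=least_squares(lambda c:np.hypot(*(h-c).T)-rad,[o[0]-zoff,o[1]],loss='soft_l1',f_scale=.001)
    print('held centre',f.x.round(4),'rel TCP',(f.x-o[:2]).round(4),'n',len(h),'res',np.abs(f.fun).mean().round(4),'ytop',q[:,1].max().round(4))
E
python3 - <<'E'
from m import *
o=robot.get_obs()['position']; im,d,P=wcloud()
b=im[...,2].astype(int)-im[...,0]>25
m=b&(np.hypot(P[...,0]-o[0]+.032,P[...,1]-o[1])<.06)&(P[...,2]>.1)
z=P[m][:,2]-o[2]; print(np.percentile(z,[5,50,95]))
held(im,P,o,.041,np.percentile(z,60),.0322); to(.6807,-.0117,.05)
E
```

```text
[0.0459324  0.05609896 0.13725513]
held centre [ 0.6513 -0.0161] rel TCP [-0.0313  0.0002] n 33 res 0.0008 ytop 0.0249
t 9.7 pos [ 0.6827 -0.0165  0.1235] shift_cm [ 7.35  0.49 -0.26] turn [-0.004  0.008  0.002] q [-0.19  0.67  1.34  0.    1.13 -0.18] F [-0.1  0.1 -0.6] w 0.0169
```

Request:
arm_command(
  plan=[
    [0,0.49,-0.25,-0.004,0.008,0.002,1],
    [2.5,0,0,0,0,0,1],
    [2.5,0,0,0,0,0,1],
    [1.8,0,0,0,0,0,1],
    [0,0,0,0,0,0,1],
    [0,0,0,0,0,0,1],
  ],
)

```text
time: 10.45
position: [0.6814, -0.0155, 0.0546]
tool_rot: [0.002, 0.706, -0.002, 0.708]
ft_force: [0.3, 0.4, -0.6]
grip_width: 0.0172
```

```bash
python3 -c "
from m import *
to(.6805,-.0117,.027)"
```

```text
t 10.45 pos [ 0.6814 -0.0155  0.0546] shift_cm [ 2.76  0.38 -0.1 ] turn [-0.005  0.002 -0.   ] q [-0.19  0.75  1.38  0.    1.01 -0.18] F [ 0.3  0.4 -0.6] w 0.0172
```

Request:
arm_command(
  plan=[
    [1,0.38,-0.1,-0.005,0.002,0,1],
    [0,0,0,0,0,0,1],
    [1,0,0,0,0,0,1],
    [0,0,0,0,0,0,1],
    [0,0,0,0,0,0,1],
  ],
)

```text
time: 11.08
position: [0.6819, -0.0114, 0.0354]
tool_rot: [-0.0, 0.706, 0.0, 0.708]
ft_force: [-0.0, -0.6, 0.8]
grip_width: 0.0174
```

```bash
python3 -c "
from m import *
to(.6805,-.0117,.027)"
```

```text
t 11.07 pos [ 0.6819 -0.0114  0.0354] shift_cm [ 0.84 -0.03 -0.14] turn [0.001 0.003 0.001] q [-0.18  0.78  1.39  0.    0.97 -0.18] F [-0.  -0.6  0.8] w 0.0174
```

Request:
arm_command(
  plan=[
    [0.4,0,-0.14,0,0.003,0,1],
    [0.35,0,0,0,0,0,1],
    [0.1,0,0,0,0,0,1],
    [0,0,0,0,0,0,1],
  ],
)

```text
time: 11.58
position: [0.6805, -0.0115, 0.0265]
tool_rot: [-0.0, 0.707, -0.0, 0.707]
ft_force: [0.2, -1.2, 0.2]
grip_width: 0.0171
```

Request:
arm_command(
  plan=[
    [0.1,0,0,0,0,0,1],
    [0.1,0,0,0,0,0,1],
    [0,0,0,0,0,0,1],
  ],
)

```text
time: 11.95
position: [0.6807, -0.0116, 0.0252]
tool_rot: [-0.0, 0.707, -0.0, 0.707]
ft_force: [-0.5, 0.7, 1.0]
grip_width: 0.017
```

Request:
arm_command(
  plan=[
    [0,0,0,0,0,0,3.2],
    [0,0,0,0,0,0,3.2],
    [0,0,0,0,0,0,3.2],
    [-2,0,0,0,0,0,3.2],
    [-4,0,0,0,0,0,3.6],
    [-5,-3,0,0,0,0,4],
    [-2,-5,0,0,0,0,4],
    [0,-4,0,0,0,0,4],
    [0,-2,0,0,0,0,4],
    [0,0,0,0,0,0,4],
    [0,0,0,0,0,0,4],
  ],
)

```text
time: 13.32
position: [0.683, -0.1529, 0.1678]
tool_rot: [-0.002, 0.704, 0.0, 0.71]
ft_force: [-0.2, 0.5, 0.7]
grip_width: 0.0396
```

```bash
cat >> m.py <<'E'
def look(spec):
    """circle centres from the three cameras; spec name->((x,y),rad,z0,z1)"""
    for n in ('wrist','scene','side'):
        im,d,P=wcloud() if n=='wrist' else cloud(n)
        for k,a in spec.items():
            q=band(P,*a); print(n,k,len(q),circ(q[:,:2]) if len(q)>9 else '', np.median(q[:,2]).round(4) if len(q) else '')
E
python3 - <<'E'
from m import *
look(dict(medium=ITEMS['medium'],large=ITEMS['large'],pan=ITEMS['pan'],small=((.6485,-.012),.055,.078,.086)))
to(.6828,-.243,.08)
E
```

```text
wrist medium 1286 [ 0.6416 -0.2403  0.0527] 0.061
wrist large 1348 [ 0.6425 -0.2375  0.0647] 0.0311
wrist pan 5414 [ 0.649  -0.0118  0.0603] 0.0534
wrist small 3731 [ 0.6503 -0.0119  0.0413] 0.0812
scene medium 494 [ 0.6396 -0.2407  0.0536] 0.0621
scene large 235 [ 0.6391 -0.2393  0.0651] 0.032
scene pan 491 [ 0.6475 -0.0109  0.06  ] 0.0545
scene small 376 [ 0.6492 -0.0105  0.0425] 0.0822
side medium 597 [ 0.6403 -0.2452  0.055 ] 0.0614
side large 391 [ 0.6379 -0.244   0.065 ] 0.0316
side pan 356 [ 0.6473 -0.0157  0.06  ] 0.054
side small 337 [ 0.649  -0.0146  0.0432] 0.0812
t 13.47 pos [ 0.6831 -0.1527  0.1676] shift_cm [ 8.78 -9.01 -0.15] turn [0.005 0.009 0.003] q [-0.38  0.64  1.25  0.    1.24 -0.38] F [0.9 0.  0.3] w 0.0401
```

Small ring sits 1.5 mm from the pan centre. Next, the medium ring.

Request:
arm_command(
  plan=[
    [2,-4.5,0,0.005,0.009,0.003,4],
    [4,-4,0,0,0,0,4],
    [3,-0.5,0,0,0,0,4],
    [0,0,0,0,0,0,4],
    [0,0,0,0,0,0,4],
  ],
)

```text
time: 14.1
position: [0.6862, -0.2382, 0.0762]
tool_rot: [-0.003, 0.707, 0.003, 0.707]
ft_force: [0.6, -0.2, 0.2]
grip_width: 0.0397
```

```bash
python3 -c "
from m import *
to(.683,-.2425,.005)"
```

```text
t 14.1 pos [ 0.6862 -0.2382  0.0762] shift_cm [ 7.12 -0.44 -0.33] turn [ 0.008  0.001 -0.001] q [-0.49  0.78  1.24  0.    1.12 -0.5 ] F [ 0.6 -0.2  0.2] w 0.0397
```

Request:
arm_command(
  plan=[
    [1,-0.44,-0.33,0.008,0,0,4],
    [2,0,0,0,0,0,4],
    [0,0,0,0,0,0,4],
    [0,0,0,0,0,0,4],
  ],
)

```text
time: 14.6
position: [0.6847, -0.2414, 0.0475]
tool_rot: [-0.001, 0.705, 0.001, 0.709]
ft_force: [0.1, -0.1, -0.0]
grip_width: 0.04
```

```bash
python3 -c "
from m import *
to(.683,-.2425,.005)"
```

```text
t 14.6 pos [ 0.6847 -0.2414  0.0475] shift_cm [ 4.25 -0.11 -0.19] turn [0.003 0.005 0.001] q [-0.49  0.81  1.26  0.    1.07 -0.5 ] F [ 0.1 -0.1 -0. ] w 0.04
```

Request:
arm_command(
  plan=[
    [1.5,-0.11,-0.19,0.003,0.005,0.001,4],
    [1.5,0,0,0,0,0,4],
    [0.6,0,0,0,0,0,4],
    [0,0,0,0,0,0,4],
    [0,0,0,0,0,0,4],
  ],
)

```text
time: 15.22
position: [0.6827, -0.2426, 0.0087]
tool_rot: [0.0, 0.707, -0.0, 0.707]
ft_force: [0.2, 0.0, 0.4]
grip_width: 0.0402
```

```bash
python3 -c "
from m import *
to(.683,-.2425,.005)"
```

```text
t 15.22 pos [ 0.6827 -0.2426  0.0087] shift_cm [0.37 0.01 0.03] turn [-0.001 -0.001 -0.   ] q [-0.5   0.86  1.27 -0.    1.01 -0.49] F [0.2 0.  0.4] w 0.0402
```

Close, check, then lift and carry towards the stirrer.

Request:
arm_command(
  plan=[
    [0.3,0,0,0,0,0,4],
    [0,0,0,0,0,0,1],
    [0,0,0,0,0,0,1],
    [0,0,0,0,0,0,1],
    [0,0,0,0,0,0,1],
    [0,0,0,0,0,0,1],
  ],
)

```text
time: 15.98
position: [0.6834, -0.2429, 0.0068]
tool_rot: [-0.0, 0.707, -0.0, 0.708]
ft_force: [0.8, -0.7, -0.9]
grip_width: 0.0203
```

```bash
python3 -c "
from m import *
to(.497,-.42,.12)"
```

```text
t 15.97 pos [ 0.6834 -0.2429  0.0068] shift_cm [-11.33 -17.72 -18.62] turn [-0.     0.001  0.001] q [-0.5   0.86  1.27 -0.    1.   -0.49] F [ 0.8 -0.7 -0.9] w 0.0203
```

Request:
arm_command(
  plan=[
    [-2,0,0,0,0,0,1],
    [-4,0,0,0,0,0,1],
    [-4,0,0,0,0,0,1],
    [-2,-1.5,-1.5,0,0,0,1],
    [0,-3.5,-3.7,0,0,0,1],
    [0,-3.5,-3.7,0,0,0,1],
    [0,-3.5,-3.7,0,0,0,1],
    [0,-3,-3,0,0,0,1],
    [0,-1.5,-2,0,0,0,1],
    [0,0,0,0,0,0,1],
    [0,0,0,0,0,0,1],
  ],
)

```text
time: 17.35
position: [0.4953, -0.4178, 0.1377]
tool_rot: [-0.001, 0.706, -0.003, 0.708]
ft_force: [0.1, -0.3, -0.4]
grip_width: 0.0202
```

```bash
python3 - <<'E'
from m import *
o=robot.get_obs()['position']; im,d,P=wcloud(); held(im,P,o,.053,.0555,.043)
q=band(P,*ITEMS['plate']); print(len(q),circ(q[:,:2]))
to(.497,-.42,.12)
E
```

```text
held centre [ 0.4532 -0.4181] rel TCP [-0.0421 -0.0003] n 39 res 0.0006 ytop -0.3649
4573 [ 0.4539 -0.4193  0.0621]
t 17.4 pos [ 0.4954 -0.4177  0.1377] shift_cm [ 1.77 -0.22  0.15] turn [-0.002  0.002  0.006] q [-0.87  0.61  1.42 -0.    1.11 -0.87] F [ 0.1 -1.  -0.4] w 0.0206
```

Request:
arm_command(
  plan=[
    [2,-0.22,0.1,-0.002,0.002,0.006,1],
    [2,0,0,0,0,0,1],
    [2,0,0,0,0,0,1],
    [0.5,0,0,0,0,0,1],
    [0,0,0,0,0,0,1],
    [0,0,0,0,0,0,1],
  ],
)

```text
time: 18.15
position: [0.5001, -0.4157, 0.0664]
tool_rot: [-0.002, 0.708, 0.004, 0.707]
ft_force: [0.6, 0.2, -0.8]
grip_width: 0.0204
```

```bash
python3 -c "
from m import *
to(.4963,-.42,.055)"
```

```text
t 18.15 pos [ 0.5001 -0.4157  0.0664] shift_cm [ 1.14 -0.43 -0.38] turn [ 0.008 -0.001 -0.003] q [-0.87  0.7   1.46  0.    0.98 -0.87] F [ 0.6  0.2 -0.8] w 0.0204
```

Request:
arm_command(
  plan=[
    [0,-0.43,-0.38,0.008,0,-0.003,1],
    [0,0,0,0,0,0,1],
    [0.5,0,0,0,0,0,1],
    [0.3,0,0,0,0,0,1],
    [0,0,0,0,0,0,1],
  ],
)

```text
time: 18.77
position: [0.4968, -0.4217, 0.0599]
tool_rot: [-0.001, 0.707, -0.001, 0.707]
ft_force: [-0.9, -1.2, -1.4]
grip_width: 0.0207
```

```bash
python3 -c "
from m import *
to(.4963,-.42,.053)"
```

```text
t 18.77 pos [ 0.4968 -0.4217  0.0599] shift_cm [ 0.69  0.17 -0.05] turn [-0.001  0.001  0.003] q [-0.87  0.71  1.46 -0.    0.96 -0.87] F [-0.9 -1.2 -1.4] w 0.0207
```

Request:
arm_command(
  plan=[
    [0.3,0.17,-0.05,0,0,0.003,1],
    [0.3,0,0,0,0,0,1],
    [0.1,0,0,0,0,0,1],
    [0,0,0,0,0,0,1],
    [0,0,0,0,0,0,1],
  ],
)

```text
time: 19.4
position: [0.4963, -0.4199, 0.0527]
tool_rot: [0.0, 0.707, -0.0, 0.707]
ft_force: [-0.3, -0.3, 0.5]
grip_width: 0.02
```

```bash
python3 - <<'E'
from m import *
im,d,P=cloud('side'); q=band(P,(.4539,-.422),.06,.09,.13); print(len(q), np.percentile(q[:,2],[20,50,80])); cv2.imwrite('pics/s7.png',cv2.resize(im[270:400,270:430],None,fx=4,fy=4))
to(.4963,-.42,.053)
E
```

```text
1272 [0.10177008 0.10678293 0.1086117 ]
t 19.45 pos [ 0.4964 -0.4199  0.0527] shift_cm [-0.03 -0.01 -0.01] turn [-0.001  0.001 -0.   ] q [-0.87  0.72  1.47  0.    0.95 -0.87] F [ 0.  -0.  -0.2] w 0.0204
```

Request:
arm_command(
  plan=[
    [0.1,0,0,0,0,0,1],
    [0,0,0,0,0,0,3.4],
    [0,0,0,0,0,0,3.4],
    [0,0,0,0,0,0,3.4],
    [-2,0,0,0,0,0,3.4],
    [-4,0,0,0,0,0,4],
    [-4,2,2,0,0,0,4],
    [0,4,4,0,0,0,4.3],
    [0,4,4,0,0,0,4.3],
    [0,4,4,0,0,0,4.3],
    [0,2,3,0,0,0,4.3],
    [0,0,0,0,0,0,4.3],
  ],
)

```text
time: 20.95
position: [0.6718, -0.2571, 0.1541]
tool_rot: [0.002, 0.706, -0.002, 0.708]
ft_force: [-0.4, 0.2, -0.6]
grip_width: 0.0428
```

```bash
python3 - <<'E'
from m import *
look(dict(large=ITEMS['large'],plate=ITEMS['plate'],medium=((.454,-.42),.06,.105,.111)))
to(.6927,-.241,.05)
E
```

```text
wrist large 6283 [ 0.6392 -0.2401  0.0651] 0.0312
wrist plate 103 [ 0.4445 -0.3649  0.0109] 0.0772
wrist medium 0  
scene large 453 [ 0.6386 -0.2391  0.0649] 0.0321
scene plate 368 [ 0.4541 -0.4178  0.0625] 0.0785
scene medium 513 [ 0.4541 -0.4186  0.0544] 0.1083
side large 860 [ 0.6376 -0.2419  0.0662] 0.0315
side plate 880 [ 0.4517 -0.4236  0.0624] 0.0779
side medium 1186 [ 0.4534 -0.4225  0.0539] 0.1075
t 21.1 pos [ 0.6689 -0.2597  0.154 ] shift_cm [10.4   1.89  2.36] turn [-0.009  0.001 -0.   ] q [-0.53  0.69  1.2   0.    1.25 -0.52] F [-0.9 -0.8  0.5] w 0.043
```

Medium ring is within about 1 mm of the plate's centre. Next, the large ring.

Request:
arm_command(
  plan=[
    [3,1.9,2.36,-0.009,0,0,4.4],
    [4,0,0,0,0,0,4.4],
    [3,0,0,0,0,0,4.4],
    [0,0,0,0,0,0,4.4],
    [0,0,0,0,0,0,4.4],
  ],
)

```text
time: 21.72
position: [0.6894, -0.2492, 0.0544]
tool_rot: [0.003, 0.706, -0.004, 0.708]
ft_force: [-0.0, -0.6, 0.2]
grip_width: 0.0441
```

```bash
python3 -c "
from m import *
to(.6923,-.2403,-.027)"
```

```text
t 21.73 pos [ 0.6894 -0.2492  0.0544] shift_cm [8.13 0.91 0.26] turn [-0.01   0.002  0.003] q [-0.5   0.81  1.23 -0.    1.1  -0.49] F [-0.  -0.6  0.2] w 0.0441
```

Request:
arm_command(
  plan=[
    [1,0.9,0.26,-0.01,0,0,4.4],
    [3,0,0,0,0,0,4.4],
    [0,0,0,0,0,0,4.4],
    [0,0,0,0,0,0,4.4],
  ],
)

```text
time: 22.22
position: [0.6959, -0.2414, 0.0194]
tool_rot: [-0.003, 0.703, -0.002, 0.711]
ft_force: [-0.8, -0.2, 0.7]
grip_width: 0.0442
```

```bash
python3 -c "
from m import *
to(.6923,-.2403,-.027)"
```

```text
t 22.23 pos [ 0.6959 -0.2414  0.0194] shift_cm [ 4.63  0.14 -0.41] turn [0.    0.011 0.007] q [-0.48  0.85  1.25 -0.    1.03 -0.48] F [-0.8 -0.2  0.7] w 0.0442
```

Request:
arm_command(
  plan=[
    [1,0.1,-0.35,0,0.011,0.007,4.4],
    [1.5,0,0,0,0,0,4.4],
    [1,0,0,0,0,0,4.4],
    [0.5,0,0,0,0,0,4.4],
    [0,0,0,0,0,0,4.4],
    [0,0,0,0,0,0,4.4],
  ],
)

```text
time: 22.98
position: [0.6934, -0.2408, -0.0215]
tool_rot: [-0.0, 0.707, 0.0, 0.708]
ft_force: [-0.1, -0.2, 0.7]
grip_width: 0.0441
```

```bash
python3 -c "
from m import *
to(.6923,-.2403,-.027)"
```

```text
t 22.98 pos [ 0.6934 -0.2408 -0.0215] shift_cm [ 0.55  0.05 -0.11] turn [0.001 0.002 0.   ] q [-0.49  0.91  1.25  0.    0.98 -0.49] F [-0.1 -0.2  0.7] w 0.0441
```

Request:
arm_command(
  plan=[
    [0.3,0.05,-0.1,0,0,0,4.4],
    [0,0,0,0,0,0,1],
    [0,0,0,0,0,0,1],
    [0,0,0,0,0,0,1],
    [0,0,0,0,0,0,1],
    [0,0,0,0,0,0,1],
  ],
)

```text
time: 23.72
position: [0.693, -0.2406, -0.0237]
tool_rot: [-0.001, 0.706, -0.0, 0.708]
ft_force: [-0.5, -0.2, -1.0]
grip_width: 0.0243
```

```bash
python3 -c "
from m import *
to(.4795,.394,.14)"
```

```text
t 23.73 pos [ 0.693  -0.2406 -0.0237] shift_cm [-16.52  63.45 -21.25] turn [0.001 0.003 0.001] q [-0.49  0.91  1.26  0.    0.97 -0.49] F [-0.5 -0.2 -1. ] w 0.0243
```

Request:
arm_command(
  plan=[
    [-2,0,0,0,0,0,1],
    [-4,0,0,0,0,0,1],
    [-5,0,0,0,0,0,1],
    [-5,1,0,0,0,0,1],
    [-5,3,-1,0,0,0,1],
    [-5,4,-1.5,0,0,0,1],
    [-2,5,-1.8,0,0,0,1],
    [0,5,-1.8,0,0,0,1],
    [0,5,-1.8,0,0,0,1],
    [0,5,-1.8,0,0,0,1],
    [0,5,-1.8,0,0,0,1],
    [0,5,-1.8,0,0,0,1],
  ],
)

```text
time: 25.22
position: [0.5614, 0.1434, 0.2775]
tool_rot: [0.001, 0.696, -0.005, 0.718]
ft_force: [-0.5, 0.9, -0.2]
grip_width: 0.0245
```

```bash
python3 -c "
from m import *
to(.4795,.394,.24)"
```

```text
t 25.23 pos [0.5614 0.1434 0.2775] shift_cm [ 3.36 25.02 -8.49] turn [-0.008  0.031  0.005] q [ 0.06  0.36  1.45 -0.01  1.3   0.07] F [-0.5  0.9 -0.2] w 0.0245
```

Request:
arm_command(
  plan=[
    [0,5,-1.7,-0.008,0.031,0.005,1],
    [0,5,-1.7,0,0,0,1],
    [0,5,-1.7,0,0,0,1],
    [0,5,-1.7,0,0,0,1],
    [0,3.5,-1.2,0,0,0,1],
    [1,1,0,0,0,0,1],
    [1,0,0,0,0,0,1],
    [0,0,0,0,0,0,1],
    [0,0,0,0,0,0,1],
  ],
)

```text
time: 26.35
position: [0.4775, 0.3968, 0.2671]
tool_rot: [0.0, 0.702, 0.003, 0.712]
ft_force: [-0.3, 0.5, -0.3]
grip_width: 0.0244
```

```bash
python3 - <<'E'
from m import *
o=robot.get_obs()['position']; im,d,P=wcloud(); held(im,P,o,.065,.0555,.0535)
q=band(P,(.426,.393),.12,.075,.084)
print(len(q),cv2.minAreaRect(q[:,:2].astype(np.float32)))
to(.4795,.394,.14)
E
```

```text
held centre [0.4236 0.396 ] rel TCP [-0.0538 -0.0008] n 42 res 0.001 ytop 0.4607
4502 ((0.4268444776535034, 0.39529022574424744), (0.13993628323078156, 0.13998225331306458), 88.99382781982422)
t 26.4 pos [0.4775 0.3968 0.267 ] shift_cm [12.7  -0.32  0.04] turn [ 0.004  0.013 -0.003] q [ 0.52  0.44  1.35 -0.    1.34  0.51] F [0.1 0.3 0.2] w 0.0241
```

Request:
arm_command(
  plan=[
    [4,-0.15,0.2,0.004,0.013,-0.003,1],
    [5,0,0,0,0,0,1],
    [5,0,0,0,0,0,1],
    [3.5,0,0,0,0,0,1],
    [0,0,0,0,0,0,1],
    [0,0,0,0,0,0,1],
    [0,0,0,0,0,0,1],
  ],
)

```text
time: 27.28
position: [0.4894, 0.3939, 0.0944]
tool_rot: [0.005, 0.703, -0.001, 0.712]
ft_force: [-0.7, -0.8, -0.3]
grip_width: 0.0244
```

```bash
python3 -c "
from m import *
to(.480,.395,.058)"
```

```text
t 27.27 pos [0.4894 0.3939 0.0944] shift_cm [ 3.62  0.07 -0.98] turn [-0.008  0.013 -0.007] q [ 0.5   0.63  1.52 -0.    0.98  0.51] F [-0.7 -0.8 -0.3] w 0.0244
```

Request:
arm_command(
  plan=[
    [0.5,0.05,-0.9,-0.008,0.013,-0.007,1],
    [1,0,0,0,0,0,1],
    [0.7,0,0,0,0,0,1],
    [0,0,0,0,0,0,1],
    [0,0,0,0,0,0,1],
  ],
)

```text
time: 27.9
position: [0.4812, 0.3958, 0.0736]
tool_rot: [0.0, 0.706, 0.001, 0.708]
ft_force: [0.0, 0.8, -0.8]
grip_width: 0.0245
```

```bash
python3 -c "
from m import *
to(.480,.395,.057)"
```

```text
t 27.9 pos [0.4812 0.3958 0.0736] shift_cm [ 1.66 -0.08 -0.13] turn [ 0.001  0.003 -0.002] q [ 0.51  0.66  1.53 -0.    0.94  0.51] F [ 0.   0.8 -0.8] w 0.0245
```

Request:
arm_command(
  plan=[
    [0.5,-0.08,-0.1,0,0.003,-0.002,1],
    [0.5,0,0,0,0,0,1],
    [0.4,0,0,0,0,0,1],
    [0.2,0,0,0,0,0,1],
    [0,0,0,0,0,0,1],
    [0,0,0,0,0,0,1],
  ],
)

```text
time: 28.65
position: [0.4804, 0.395, 0.0565]
tool_rot: [-0.0, 0.707, 0.0, 0.707]
ft_force: [0.2, -0.3, -0.6]
grip_width: 0.0245
```

```bash
python3 -c "
from m import *
to(.480,.395,.056)"
```

```text
t 28.65 pos [0.4804 0.395  0.0565] shift_cm [ 0.05  0.   -0.04] turn [0.001 0.    0.   ] q [ 0.51  0.68  1.54 -0.    0.91  0.51] F [ 0.2 -0.3 -0.6] w 0.0245
```

Request:
arm_command(
  plan=[
    [0.1,0,0,0,0,0,1],
    [0.1,0,0,0,0,0,1],
    [0,0,0,0,0,0,3.6],
    [0,0,0,0,0,0,3.6],
    [0,0,0,0,0,0,3.6],
    [-2,0,0,0,0,0,3.6],
    [-4,0,0,0,0,0,4],
    [-5,0,0,0,0,0,6],
    [-5,-2,0,0,0,0,6],
    [-3,-4,-1,0,0,0,6],
    [0,-4,-1,0,0,0,6],
    [0,0,0,0,0,0,6],
  ],
)

```text
time: 30.15
position: [0.4605, 0.2929, 0.25]
tool_rot: [-0.001, 0.707, 0.0, 0.708]
ft_force: [0.7, 0.3, 0.8]
grip_width: 0.0593
```

```bash
python3 - <<'E'
from m import *
to(.457,.202,.24)
for n in ('wrist','scene','side'):
    im,d,P=wcloud() if n=='wrist' else cloud(n)
    if n=='wrist': cv2.imwrite('pics/w8.png',im)
    q=band(P,(.426,.3945),.075,.108,.116); print(n,'large',len(q),circ(q[:,:2]) if len(q)>9 else '')
    q=band(P,(.426,.393),.12,.075,.084); print(cv2.minAreaRect(q[:,:2].astype(np.float32)) if len(q)>9 else '')
    h=cv2.cvtColor(im,cv2.COLOR_BGR2HSV); y=(h[...,0]>20)&(h[...,0]<32)&(h[...,1]>150)&(h[...,2]>80)
    y&=np.hypot(P[...,0]-.457,P[...,1]-.2)<.05; q=P[y]
    if len(q)>5: print('stopper',len(q),np.median(q,0).round(4),q.max(0).round(4),'top',circ(q[q[:,2]>np.percentile(q[:,2],60)][:,:2]))
    q=band(P,(.647,.244),.03,.228,.25); print('clear',len(q),circ(q[:,:2]) if len(q)>5 else '',q[:,2].max() if len(q) else '')
E
```

```text
t 30.15 pos [0.4605 0.2929 0.25  ] shift_cm [ 1.01 -9.09 -0.37] turn [0.002 0.001 0.001] q [ 0.36  0.35  1.55 -0.    1.24  0.36] F [0.7 0.3 0.8] w 0.0593
wrist large 6066 [0.4274 0.3943 0.0654]
((0.4268914461135864, 0.39494597911834717), (0.14078736305236816, 0.14084836840629578), 88.86741638183594)
stopper 405 [0.4581 0.2068 0.1783] [0.4715 0.2142 0.1812] top [0.4581 0.2053 0.0096]
clear 0  
scene large 556 [0.4256 0.3953 0.0677]
((0.4263061285018921, 0.3962472677230835), (0.14203870296478271, 0.14154638350009918), 88.97801971435547)
stopper 47 [0.4606 0.2009 0.1771] [0.4689 0.2139 0.1822] top [0.4576 0.2032 0.0095]
clear 45 [0.6484 0.2467 0.0121] 0.23715372957990377
side large 472 [0.4297 0.391  0.0675]
((0.426969438791275, 0.3915289044380188), (0.14521196484565735, 0.13932591676712036), 88.50714111328125)
stopper 57 [0.4571 0.1972 0.1745] [0.471  0.2109 0.1822] top [0.4576 0.2    0.0108]
clear 28 [0.6483 0.2441 0.0099] 0.2356517985842157
```

View pics/w8.png

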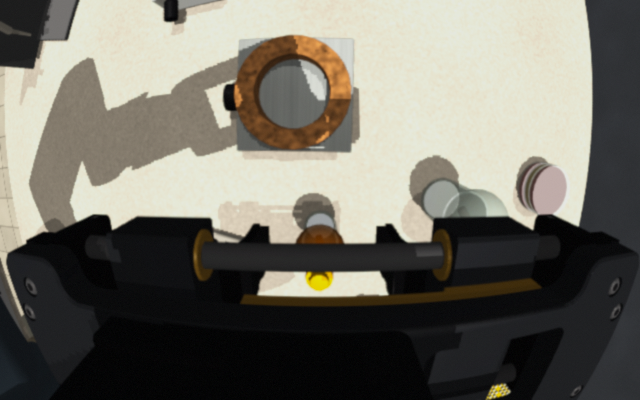

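The wrist view shows the large ring centred on the jack at (295,93) and the amber stopper at (319,278). Next, the amber flask at about (0.458, 0.2035), stopper top at 0.180.

Request:
arm_command(
  plan=[
    [0,-3,0,0.002,0,0,6],
    [1,-4,-0.2,0,0,0,6],
    [1,-1.9,0,0,0,0,6],
    [0,0,0,0,0,0,6],
    [0,0,0,0,0,0,6],
  ],
)

```text
time: 30.92
position: [0.4625, 0.2102, 0.2267]
tool_rot: [-0.002, 0.707, 0.004, 0.708]
ft_force: [0.2, 0.1, -0.0]
grip_width: 0.06
```

```bash
python3 -c "
from m import *
to(.458,.2035,.091)"
```

```text
t 30.93 pos [0.4625 0.2102 0.2267] shift_cm [13.57 -0.7  -0.48] turn [ 0.009  0.001 -0.002] q [0.21 0.32 1.67 0.   1.15 0.2 ] F [ 0.2  0.1 -0. ] w 0.06
```

Request:
arm_command(
  plan=[
    [1,-0.65,-0.45,0.009,0,-0.002,6],
    [3,0,0,0,0,0,6],
    [2,0,0,0,0,0,6],
    [0,0,0,0,0,0,6],
    [0,0,0,0,0,0,6],
  ],
)

```text
time: 31.55
position: [0.4581, 0.2066, 0.1651]
tool_rot: [-0.001, 0.706, 0.002, 0.708]
ft_force: [0.3, 0.4, 0.1]
grip_width: 0.0603
```

```bash
python3 -c "
from m import *
to(.458,.2035,.091)"
```

```text
t 31.55 pos [0.4581 0.2066 0.1651] shift_cm [ 7.41 -0.31 -0.04] turn [ 0.004  0.003 -0.001] q [0.2  0.39 1.76 0.   0.99 0.2 ] F [0.3 0.4 0.1] w 0.0603
```

Request:
arm_command(
  plan=[
    [2,-0.3,0,0.004,0.003,0,6],
    [2,0,0,0,0,0,6],
    [2,0,0,0,0,0,6],
    [1,0,0,0,0,0,6],
    [0,0,0,0,0,0,6],
    [0,0,0,0,0,0,6],
  ],
)

```text
time: 32.3
position: [0.4639, 0.2055, 0.099]
tool_rot: [0.001, 0.702, 0.002, 0.712]
ft_force: [-0.1, -0.3, 0.4]
grip_width: 0.0602
```

```bash
python3 -c "
from m import *
to(.458,.2035,.091)"
```

```text
t 32.3 pos [0.4639 0.2055 0.099 ] shift_cm [ 0.79 -0.21 -0.6 ] turn [ 0.001  0.014 -0.004] q [0.2  0.49 1.82 0.   0.81 0.19] F [-0.1 -0.3  0.4] w 0.0602
```

Request:
arm_command(
  plan=[
    [0.5,-0.2,-0.6,0,0.014,-0.004,6],
    [0,0,0,0,0,0,6],
    [0,0,0,0,0,0,6],
  ],
)

```text
time: 32.67
position: [0.4585, 0.2037, 0.0949]
tool_rot: [-0.0, 0.706, 0.0, 0.708]
ft_force: [1.0, -0.4, -0.4]
grip_width: 0.0602
```

```bash
python3 -c "
from m import *
to(.458,.2035,.091)"
```

```text
t 32.67 pos [0.4585 0.2037 0.0949] shift_cm [ 0.39 -0.02 -0.05] turn [0.001 0.002 0.   ] q [ 0.2   0.5   1.83 -0.    0.81  0.19] F [ 1.  -0.4 -0.4] w 0.0602
```

Request:
arm_command(
  plan=[
    [0.3,0,-0.05,0,0.002,0,6],
    [0,0,0,0,0,0,3.5],
    [0,0,0,0,0,0,3.2],
    [0,0,0,0,0,0,2.8],
    [0,0,0,0,0,0,2],
    [0,0,0,0,0,0,2],
    [0,0,0,0,0,0,2],
    [0,0,0,0,0,0,2],
  ],
  grip_force=15,
)

```text
time: 33.67
position: [0.458, 0.2037, 0.0918]
tool_rot: [-0.0, 0.707, 0.0, 0.707]
ft_force: [0.3, -0.3, -0.0]
grip_width: 0.0265
```

```bash
python3 -c "
from m import *
to(.6490,-.0117,.19)"
```

```text
t 33.67 pos [0.458  0.2037 0.0918] shift_cm [ -9.82 -21.56  19.08] turn [ 0.001 -0.     0.   ] q [ 0.2   0.5   1.83 -0.    0.81  0.19] F [ 0.3 -0.3 -0. ] w 0.0265
```

Request:
arm_command(
  plan=[
    [-1.5,0,0,0,0,0,2],
    [-3,0,0,0,0,0,2],
    [-4,0,0,0,0,0,2],
    [-3,-1,1,0,0,0,2],
    [0,-2.5,2.2,0,0,0,2],
    [0,-3.5,3.2,0,0,0,2],
    [0,-3.5,3.2,0,0,0,2],
    [0,-3.5,3.2,0,0,0,2],
    [0,-3,2.7,0,0,0,2],
    [0,-2,1.5,0,0,0,2],
    [0,-1,0.5,0,0,0,2],
    [0,0,0,0,0,0,2],
  ],
)

```text
time: 35.17
position: [0.6349, -0.0017, 0.2063]
tool_rot: [-0.001, 0.71, 0.001, 0.704]
ft_force: [-0.0, 0.5, -1.3]
grip_width: 0.0259
```

```bash
python3 -c "
from m import *
to(.6495,-.0123,.13)"
```

```text
t 35.17 pos [ 0.6349 -0.0017  0.2063] shift_cm [ 7.62 -1.07  1.51] turn [ 0.003 -0.007 -0.   ] q [-0.18  0.52  1.37 -0.    1.25 -0.18] F [-0.   0.5 -1.3] w 0.0259
```

Request:
arm_command(
  plan=[
    [0.5,-1,1.45,0.003,-0.007,0,2],
    [1.5,0,0,0,0,0,2],
    [1,0,0,0,0,0,2],
    [0,0,0,0,0,0,2],
    [0,0,0,0,0,0,2],
    [0,0,0,0,0,0,2],
  ],
)

```text
time: 35.92
position: [0.6476, -0.0085, 0.1733]
tool_rot: [-0.001, 0.708, 0.002, 0.706]
ft_force: [0.7, 0.5, -1.4]
grip_width: 0.0264
```

```bash
cat >> m.py <<'E'
def bulb(c,r,z0,z1,sel=None):
    """sphere centre of a bulb (radius r) from depth points of fixed cameras"""
    from scipy.optimize import least_squares
    for n in ('scene','side'):
        im,d,P=cloud(n); m=(np.hypot(P[...,0]-c[0],P[...,1]-c[1])<r+.01)&(P[...,2]>z0)&(P[...,2]<z1)
        if sel: m&=sel(im)
        q=P[m]
        f=least_squares(lambda s:np.linalg.norm(q-s,axis=1)-r,[*c,(z0+z1)/2],loss='soft_l1',f_scale=.002)
        print(n,len(q),'bulb',f.x.round(4),'res',np.abs(f.fun).mean().round(4),'bottom',(f.x[2]-r).round(4))
E
python3 - <<'E'
from m import *
to(.6495,-.0123,.13); o=robot.get_obs()['position']
br=lambda im:(im[...,2].astype(int)-im[...,0]>20)
b=o[2]-.030; bulb(o[:2],.032,b+.012,b+.06,br)
to(.6495,-.0123,.13)
E
```

```text
t 35.92 pos [ 0.6476 -0.0085  0.1733] shift_cm [ 4.33 -0.38  0.2 ] turn [ 0.004 -0.004 -0.002] q [-0.19  0.57  1.38  0.    1.19 -0.19] F [ 0.7  0.5 -1.4] w 0.0264
scene 89 bulb [ 0.6455 -0.0066  0.1751] res 0.0009 bottom 0.1431
side 432 bulb [ 0.6482 -0.0084  0.1748] res 0.0015 bottom 0.1428
t 36.02 pos [ 0.6478 -0.0086  0.1735] shift_cm [ 4.35 -0.37  0.18] turn [ 0.003 -0.003 -0.002] q [-0.19  0.57  1.38  0.    1.19 -0.19] F [-0.4  0.2 -1.4] w 0.0264
```

Request:
arm_command(
  plan=[
    [0,-0.37,0.18,0.003,-0.003,-0.002,2],
    [1.2,0,0,0,0,0,2],
    [1,0,0,0,0,0,2],
    [0.5,0,0,0,0,0,2],
    [0,0,0,0,0,0,2],
    [0,0,0,0,0,0,2],
  ],
)

```text
time: 36.78
position: [0.6496, -0.0128, 0.1443]
tool_rot: [-0.0, 0.707, -0.0, 0.707]
ft_force: [0.3, -0.6, -0.9]
grip_width: 0.0261
```

```bash
python3 -c "
from m import *
to(.6495,-.0123,.104)"
```

```text
t 36.77 pos [ 0.6496 -0.0128  0.1443] shift_cm [ 4.03  0.05 -0.01] turn [-0. -0.  0.] q [-0.19  0.6   1.4  -0.    1.13 -0.19] F [ 0.3 -0.6 -0.9] w 0.0261
```

Request:
arm_command(
  plan=[
    [1,0.05,0,0,0,0,2],
    [1,0,0,0,0,0,2],
    [0.8,0,0,0,0,0,2],
    [0.5,0,0,0,0,0,2],
    [0,0,0,0,0,0,2],
    [0,0,0,0,0,0,2],
  ],
)

```text
time: 37.52
position: [0.6497, -0.0122, 0.109]
tool_rot: [-0.0, 0.707, -0.0, 0.707]
ft_force: [0.6, 0.5, -1.0]
grip_width: 0.0264
```

```bash
python3 -c "
from m import *
to(.6495,-.0123,.104)"
```

```text
t 37.52 pos [ 0.6497 -0.0122  0.109 ] shift_cm [ 0.5  -0.01 -0.02] turn [-0. -0.  0.] q [-0.19  0.65  1.43 -0.    1.06 -0.19] F [ 0.6  0.5 -1. ] w 0.0264
```

Request:
arm_command(
  plan=[
    [0.3,0,0,0,0,0,2],
    [0.2,0,0,0,0,0,2],
    [0.1,0,0,0,0,0,2],
    [0,0,0,0,0,0,2],
    [0,0,0,0,0,0,2],
  ],
)

```text
time: 38.15
position: [0.6503, -0.0124, 0.1034]
tool_rot: [-0.0, 0.707, -0.0, 0.708]
ft_force: [-0.5, -0.6, -0.4]
grip_width: 0.0259
```

```bash
python3 - <<'E'
from m import *
to(.6495,-.0123,.1025); o=robot.get_obs()['position']
br=lambda im:(im[...,2].astype(int)-im[...,0]>20)
bulb((.6495,-.0123),.032,.09,.135,br)
look(dict(small=((.6495,-.0123),.055,.078,.085)))
to(.6495,-.0123,.1025)
E
```

```text
t 38.15 pos [ 0.6503 -0.0124  0.1034] shift_cm [ 0.09  0.01 -0.08] turn [-0.     0.001  0.001] q [-0.19  0.65  1.44 -0.    1.05 -0.19] F [-0.5 -0.6 -0.4] w 0.0259
scene 74 bulb [ 0.6481 -0.0099  0.1069] res 0.0009 bottom 0.0749
side 404 bulb [ 0.6506 -0.0124  0.1047] res 0.0015 bottom 0.0727
wrist small 2269 [ 0.6503 -0.0111  0.0414] 0.0812
scene small 153 [ 0.6497 -0.0122  0.0409] 0.082
side small 221 [ 0.6479 -0.0171  0.0416] 0.0811
t 38.4 pos [ 0.6503 -0.0123  0.1034] shift_cm [ 0.09  0.   -0.08] turn [-0.     0.001  0.001] q [-0.19  0.65  1.44 -0.    1.05 -0.19] F [ 0.1  0.5 -1.2] w 0.0265
```

Request:
arm_command(
  plan=[
    [0.1,0,-0.05,0,0,0,2],
    [0.1,0,0,0,0,0,2],
    [0,0,0,0,0,0,2],
  ],
)

```text
time: 38.78
position: [0.6499, -0.0124, 0.1015]
tool_rot: [-0.0, 0.706, -0.0, 0.708]
ft_force: [-0.4, 0.3, 0.0]
grip_width: 0.0263
```

Request:
arm_command(
  plan=[
    [0.1,0,0,0,0,0,2],
    [0,0,0,0,0,0,2],
  ],
)

```text
time: 39.02
position: [0.6503, -0.0125, 0.1012]
tool_rot: [-0.0, 0.706, -0.0, 0.708]
ft_force: [0.2, -0.1, 0.5]
grip_width: 0.0261
```

Request:
arm_command(
  plan=[
    [0,0,0,0,0,0,2.8],
    [0,0,0,0,0,0,3.2],
    [0,0,0,0,0,0,4],
    [0,0,0,0,0,0,6],
    [0,0,0,0,0,0,6],
    [-3,0,0,0,0,0,6],
    [-5,0,0,0,0,0,6],
    [-5,0,0,0,0,0,6],
    [-4,0,0,0,0,0,6],
    [-2,3,0,0,0,0,6],
    [0,5,0,0,0,0,6],
    [0,5,0,0,0,0,6],
  ],
)

```text
time: 40.52
position: [0.651, 0.1165, 0.2969]
tool_rot: [0.003, 0.706, -0.003, 0.708]
ft_force: [1.3, -0.1, 0.4]
grip_width: 0.0601
```

```bash
python3 - <<'E'
from m import *
br=lambda im:(im[...,2].astype(int)-im[...,0]>20)
bulb((.6495,-.0123),.032,.09,.135,br)
for n in ('wrist','scene','side'):
    im,d,P=wcloud() if n=='wrist' else cloud(n)
    if n=='side': cv2.imwrite('pics/s9.png',im)
    h=cv2.cvtColor(im,cv2.COLOR_BGR2HSV); g=(h[...,0]>45)&(h[...,0]<90)&(h[...,1]>120)
    q=P[g&(np.hypot(P[...,0]-.648,P[...,1]-.245)<.05)&(P[...,2]>.2)]
    if len(q)>5: print(n,'green stopper',len(q),circ(q[:,:2]),q[:,2].max())
    y=(h[...,0]>20)&(h[...,0]<32)&(h[...,1]>150)&(h[...,2]>80); q=P[y&(np.hypot(P[...,0]-.6495,P[...,1]+.0123)<.05)&(P[...,2]>.15)]
    if len(q)>5: print(n,'yellow stopper',len(q),circ(q[:,:2]),q[:,2].max())
to(.648,.2445,.28)
E
```

```text
scene 297 bulb [ 0.6482 -0.0105  0.1039] res 0.0011 bottom 0.0719
side 419 bulb [ 0.6505 -0.0128  0.1027] res 0.0015 bottom 0.0707
wrist green stopper 804 [0.648  0.2457 0.0147] 0.23532294681317525
wrist yellow stopper 201 [ 0.6508 -0.0092  0.0134] 0.18889846941350616
scene green stopper 68 [0.6461 0.2433 0.0144] 0.23905990995779336
scene yellow stopper 80 [ 0.6489 -0.0114  0.0143] 0.19421950308322367
side green stopper 54 [0.648  0.2415 0.0143] 0.23590994822830413
side yellow stopper 73 [ 0.6496 -0.0152  0.0139] 0.19135806953706536
t 40.77 pos [0.6506 0.1155 0.296 ] shift_cm [ 1.58 12.9  -0.34] turn [-0.006  0.001  0.002] q [ 0.01  0.48  1.19 -0.    1.46  0.01] F [ 1.  -0.6 -0. ] w 0.0604
```

View pics/s9.png

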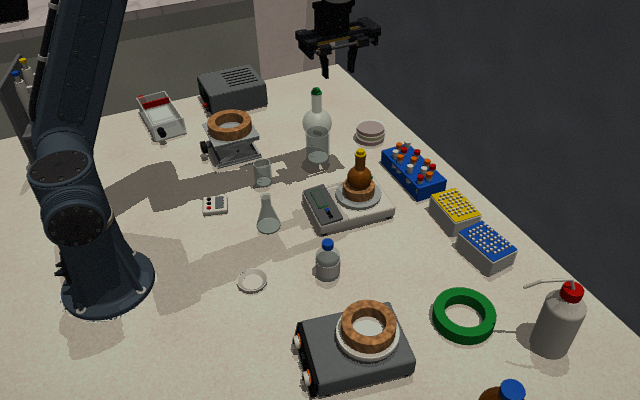

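The side view shows amber upright in its ring (360,170), with the large ring on the jack and the medium ring on the stirrer. Last, the clear flask.

Request:
arm_command(
  plan=[
    [0,3.5,0,-0.006,0,0.002,6],
    [0,5,-0.2,0,0,0,6],
    [0,3.8,0,0,0,0,6],
    [0,0.6,0,0,0,0,6],
    [0,0,0,0,0,0,6],
    [0,0,0,0,0,0,6],
  ],
)

```text
time: 41.52
position: [0.6516, 0.2358, 0.2941]
tool_rot: [0.004, 0.707, -0.007, 0.707]
ft_force: [1.0, -0.6, 0.3]
grip_width: 0.0598
```

```bash
python3 -c "
from m import *
to(.6478,.244,.137)"
```

```text
t 41.52 pos [0.6516 0.2358 0.2941] shift_cm [15.7   0.88 -0.38] turn [-0.014 -0.001  0.004] q [ 0.19  0.54  1.1  -0.    1.5   0.2 ] F [ 1.  -0.6  0.3] w 0.0598
```

Request:
arm_command(
  plan=[
    [0,0.85,-0.38,-0.014,0,0.004,6],
    [2,0,0,0,0,0,6],
    [3,0,0,0,0,0,6],
    [2,0,0,0,0,0,6],
    [0,0,0,0,0,0,6],
    [0,0,0,0,0,0,6],
  ],
)

```text
time: 42.28
position: [0.6489, 0.2414, 0.225]
tool_rot: [0.002, 0.706, -0.001, 0.708]
ft_force: [0.5, 0.2, 0.4]
grip_width: 0.0602
```

```bash
python3 -c "
from m import *
to(.6478,.244,.137)"
```

```text
t 42.27 pos [0.6489 0.2414 0.225 ] shift_cm [ 8.8   0.25 -0.13] turn [-0.004  0.002 -0.001] q [0.19 0.58 1.2  0.   1.35 0.2 ] F [0.5 0.2 0.4] w 0.0602
```

Request:
arm_command(
  plan=[
    [1,0.25,-0.1,-0.004,0.002,0,6],
    [2.5,0,0,0,0,0,6],
    [2.5,0,0,0,0,0,6],
    [1.5,0,0,0,0,0,6],
    [0.5,0,0,0,0,0,6],
    [0,0,0,0,0,0,6],
    [0,0,0,0,0,0,6],
  ],
)

```text
time: 43.15
position: [0.652, 0.2458, 0.1478]
tool_rot: [0.001, 0.703, 0.002, 0.711]
ft_force: [-1.0, -0.2, 0.3]
grip_width: 0.0602
```

```bash
python3 -c "
from m import *
to(.6478,.244,.137)"
```

```text
t 43.15 pos [0.652  0.2458 0.1478] shift_cm [ 1.07 -0.18 -0.43] turn [ 0.001  0.011 -0.004] q [0.2  0.66 1.28 0.   1.19 0.2 ] F [-1.  -0.2  0.3] w 0.0602
```

Request:
arm_command(
  plan=[
    [0.5,-0.18,-0.43,0,0.011,-0.004,6],
    [0.4,0,0,0,0,0,6],
    [0,0,0,0,0,0,6],
    [0,0,0,0,0,0,6],
  ],
)

```text
time: 43.65
position: [0.6484, 0.244, 0.1398]
tool_rot: [-0.0, 0.706, 0.001, 0.708]
ft_force: [0.2, -0.4, -0.0]
grip_width: 0.0598
```

Request:
arm_command(
  plan=[
    [0,0,0,0,0,0,3.8],
    [0,0,0,0,0,0,3.4],
    [0,0,0,0,0,0,3],
    [0,0,0,0,0,0,2],
    [0,0,0,0,0,0,2],
    [0,0,0,0,0,0,2],
    [0,0,0,0,0,0,2],
  ],
  grip_force=20,
)

```text
time: 44.52
position: [0.6481, 0.2441, 0.14]
tool_rot: [-0.0, 0.706, 0.001, 0.708]
ft_force: [-0.8, -0.6, -0.6]
grip_width: 0.0282
```

```bash
python3 -c "
from m import *
to(.4540,-.4200,.29)"
```

```text
t 44.52 pos [0.6481 0.2441 0.14  ] shift_cm [-15.06 -66.38 -19.47] turn [ 0.001  0.002 -0.   ] q [ 0.2   0.66  1.29 -0.    1.18  0.2 ] F [-0.8 -0.6 -0.6] w 0.0282
```

Request:
arm_command(
  plan=[
    [-1.5,0,0,0,0,0,2],
    [-3,0,0,0,0,0,2],
    [-4,0,0,0,0,0,2],
    [-4,0,0,0,0,0,2],
    [-3,-1.5,-0.5,0,0,0,2],
    [0,-3,-1,0,0,0,2],
    [0,-4,-1.3,0,0,0,2],
    [0,-4.5,-1.4,0,0,0,2],
    [0,-4.5,-1.4,0,0,0,2],
    [0,-4.5,-1.4,0,0,0,2],
    [0,-4.5,-1.4,0,0,0,2],
    [0,-4.5,-1.4,0,0,0,2],
  ],
)

```text
time: 46.02
position: [0.5513, -0.0721, 0.3094]
tool_rot: [-0.004, 0.701, 0.003, 0.713]
ft_force: [-0.5, 0.2, -1.2]
grip_width: 0.0284
```

```bash
python3 -c "
from m import *
to(.4540,-.4200,.25)"
```

```text
t 46.02 pos [ 0.5513 -0.0721  0.3094] shift_cm [  5.81 -34.7  -10.13] turn [0.009 0.017 0.001] q [-0.33  0.3   1.45  0.    1.37 -0.34] F [-0.5  0.2 -1.2] w 0.0284
```

Request:
arm_command(
  plan=[
    [0,-4.5,-1.3,0.009,0.017,0.001,2],
    [0,-4.5,-1.3,0,0,0,2],
    [0,-4.5,-1.3,0,0,0,2],
    [0,-4.5,-1.3,0,0,0,2],
    [0,-4.5,-1.3,0,0,0,2],
    [0,-4,-1.3,0,0,0,2],
    [0,-3.5,-1.2,0,0,0,2],
    [0,-2.5,-0.8,0,0,0,2],
    [0.5,-1.5,-0.3,0,0,0,2],
    [1,0,0,0,0,0,2],
    [0,0,0,0,0,0,2],
    [0,0,0,0,0,0,2],
  ],
)

```text
time: 47.52
position: [0.4464, -0.4253, 0.3034]
tool_rot: [-0.001, 0.703, -0.004, 0.711]
ft_force: [-0.5, 0.0, -1.5]
grip_width: 0.0284
```

```bash
python3 - <<'E'
from m import *
o=robot.get_obs()['position']; b=o[2]-.0575
bulb(o[:2],.0425,b+.012,b+.078); look(dict(medium=((.454,-.42),.06,.105,.111)))
to(.4540,-.4200,.20)
E
```

```text
scene 745 bulb [ 0.4451 -0.4234  0.2873] res 0.001 bottom 0.2448
side 1674 bulb [ 0.4468 -0.4245  0.2863] res 0.0008 bottom 0.2438
wrist medium 1432 [ 0.4544 -0.4191  0.0528] 0.1072
scene medium 496 [ 0.4538 -0.4192  0.054 ] 0.1082
side medium 1181 [ 0.4533 -0.422   0.0538] 0.1074
t 47.77 pos [ 0.4462 -0.426   0.3037] shift_cm [10.38  0.7   0.65] turn [-0.005  0.012  0.009] q [-0.95  0.4   1.31  0.    1.42 -0.94] F [-0.2 -0.1 -1.2] w 0.0283
```

Request:
arm_command(
  plan=[
    [2,0.7,0.75,-0.005,0.012,0.009,2],
    [3,0,0,0,0,0,2],
    [3,0,0,0,0,0,2],
    [1.5,0,0,0,0,0,2],
    [0,0,0,0,0,0,2],
    [0,0,0,0,0,0,2],
  ],
)

```text
time: 48.52
position: [0.4567, -0.4166, 0.203]
tool_rot: [0.0, 0.707, 0.002, 0.707]
ft_force: [-0.4, -0.5, -1.5]
grip_width: 0.028
```

```bash
python3 -c "
from m import *
to(.4538,-.4201,.155)"
```

```text
t 48.52 pos [ 0.4567 -0.4166  0.203 ] shift_cm [ 4.8  -0.36 -0.29] turn [ 0.003 -0.001 -0.003] q [-0.92  0.5   1.43  0.    1.22 -0.92] F [-0.4 -0.5 -1.5] w 0.028
```

Request:
arm_command(
  plan=[
    [0,-0.36,-0.29,0.003,0,-0.003,2],
    [1,0,0,0,0,0,2],
    [1,0,0,0,0,0,2],
    [0.7,0,0,0,0,0,2],
    [0,0,0,0,0,0,2],
    [0,0,0,0,0,0,2],
  ],
)

```text
time: 49.28
position: [0.4544, -0.422, 0.1765]
tool_rot: [-0.001, 0.706, -0.002, 0.708]
ft_force: [-0.4, 1.0, -2.2]
grip_width: 0.0277
```

```bash
python3 -c "
from m import *
to(.4538,-.4201,.153)"
```

```text
t 49.27 pos [ 0.4544 -0.422   0.1765] shift_cm [ 2.35  0.2  -0.07] turn [-0.001  0.002  0.004] q [-0.93  0.53  1.46 -0.    1.15 -0.93] F [-0.4  1.  -2.2] w 0.0277
```

Request:
arm_command(
  plan=[
    [0.6,0.2,-0.05,0,0.002,0.004,2],
    [0.7,0,0,0,0,0,2],
    [0.5,0,0,0,0,0,2],
    [0.3,0,0,0,0,0,2],
    [0,0,0,0,0,0,2],
    [0,0,0,0,0,0,2],
  ],
)

```text
time: 50.02
position: [0.4541, -0.4201, 0.1542]
tool_rot: [0.0, 0.707, -0.0, 0.707]
ft_force: [-0.2, -0.3, -1.1]
grip_width: 0.028
```

```bash
python3 -c "
from m import *
to(.4538,-.4201,.1515)"
```

```text
t 50.02 pos [ 0.4541 -0.4201  0.1542] shift_cm [ 0.27 -0.   -0.03] turn [-0.001  0.     0.   ] q [-0.93  0.55  1.48 -0.    1.11 -0.93] F [-0.2 -0.3 -1.1] w 0.028
```

Request:
arm_command(
  plan=[
    [0.15,0,0,0,0,0,2],
    [0.1,0,0,0,0,0,2],
    [0.1,0,0,0,0,0,2],
    [0,0,0,0,0,0,2],
  ],
)

```text
time: 50.52
position: [0.4545, -0.4212, 0.1519]
tool_rot: [-0.001, 0.707, -0.001, 0.708]
ft_force: [0.3, -0.2, 0.3]
grip_width: 0.0278
```

Request:
arm_command(
  plan=[
    [0.1,0,0,0,0,0,2],
    [0,0,0,0,0,0,2],
  ],
)

```text
time: 50.78
position: [0.4546, -0.4217, 0.1514]
tool_rot: [-0.001, 0.707, -0.002, 0.708]
ft_force: [-1.5, 0.6, 1.0]
grip_width: 0.0284
```

Request:
arm_command(
  plan=[
    [0,0,0,0,0,0,3],
    [0,0,0,0,0,0,3.4],
    [0,0,0,0,0,0,4],
    [0,0,0,0,0,0,6],
    [0,0,0,0,0,0,6],
    [-3,0,0,0,0,0,6],
    [-5,0,0,0,0,0,6],
    [-5,0,0,0,0,0,6],
    [-4,0,0,0,0,0,6],
    [-2,4,0,0,0,0,6],
    [0,5,0,0,0,0,6],
    [0,0,0,0,0,0,6],
  ],
)

```text
time: 52.28
position: [0.4546, -0.3286, 0.3465]
tool_rot: [0.001, 0.706, -0.001, 0.708]
ft_force: [0.1, -0.2, 0.1]
grip_width: 0.0599
```

```bash
python3 - <<'E'
from m import *
bulb((.4545,-.421),.0425,.112,.17); br=lambda im:(im[...,2].astype(int)-im[...,0]>20)
bulb((.6495,-.0123),.032,.09,.135,br)
look(dict(medium=((.454,-.42),.06,.105,.111),plate=ITEMS['plate'],small=((.6495,-.0123),.055,.078,.085),pan=ITEMS['pan'],large=((.426,.3945),.075,.108,.116),con=((.41,.015),.06,.09,.11),bot=((.48,-.195),.05,.095,.11),cneck=((.4545,-.421),.03,.18,.22),cstop=((.4545,-.421),.03,.235,.26),ast=((.65,-.012),.03,.175,.2)))
for n in ('scene','side'):
    cv2.imwrite(f'pics/{n}_end.png',optics.camera(n)[0])
to(.45,-.33,.3)
E
```

```text
scene 544 bulb [ 0.4527 -0.4195  0.1343] res 0.0011 bottom 0.0918
side 1254 bulb [ 0.4544 -0.4211  0.1336] res 0.0009 bottom 0.0911
scene 289 bulb [ 0.648  -0.0104  0.1039] res 0.0011 bottom 0.0719
side 366 bulb [ 0.6507 -0.0128  0.103 ] res 0.0016 bottom 0.071
wrist medium 997 [ 0.4539 -0.42    0.0535] 0.107
wrist plate 705 [ 0.4542 -0.4186  0.0621] 0.0773
wrist small 0  
wrist pan 457 [ 0.6534 -0.0437  0.0497] 0.0536
wrist large 0  
wrist con 0  
wrist bot 257 [ 0.4759 -0.1908  0.0135] 0.1043
wrist cneck 81 [ 0.4542 -0.4132  0.0108] 0.1871
wrist cstop 89 [ 0.4535 -0.4261  0.0089] 0.2437
wrist ast 0  
scene medium 286 [ 0.4547 -0.4196  0.0535] 0.108
scene plate 203 [ 0.4548 -0.4181  0.0624] 0.0784
scene small 193 [ 0.6497 -0.0113  0.0408] 0.0822
scene pan 375 [ 0.6483 -0.0111  0.06  ] 0.0544
scene large 554 [0.4256 0.394  0.0661] 0.1122
scene con 52 [0.4033 0.0252 0.0165] 0.1
scene bot 63 [ 0.4752 -0.1897  0.014 ] 0.1054
scene cneck 104 [ 0.4555 -0.4205  0.0142] 0.1998
scene cstop 76 [ 0.4555 -0.4217  0.015 ] 0.2426
scene ast 82 [ 0.6503 -0.0118  0.0146] 0.1854
side medium 684 [ 0.4534 -0.4228  0.0533] 0.1073
side plate 460 [ 0.4526 -0.4222  0.0621] 0.0778
side small 218 [ 0.6486 -0.0167  0.0419] 0.081
side pan 352 [ 0.6482 -0.0159  0.0601] 0.0537
side large 461 [0.4281 0.3917 0.0679] 0.1109
side con 93 [0.4056 0.0253 0.0173] 0.0979
side bot 103 [ 0.4761 -0.1931  0.014 ] 0.1035
side cneck 222 [ 0.4524 -0.4264  0.0141] 0.201
side cstop 127 [ 0.4533 -0.4265  0.015 ] 0.243
side ast 55 [ 0.6466 -0.0206  0.0136] 0.1799
t 52.73 pos [ 0.4545 -0.3325  0.3451] shift_cm [ 4.5   0.25 -0.46] turn [-0.007  0.001  0.001] q [-0.83  0.3   1.36  0.    1.48 -0.82] F [-0.1 -0.4  0.7] w 0.0602
```

View pics/side_end.png

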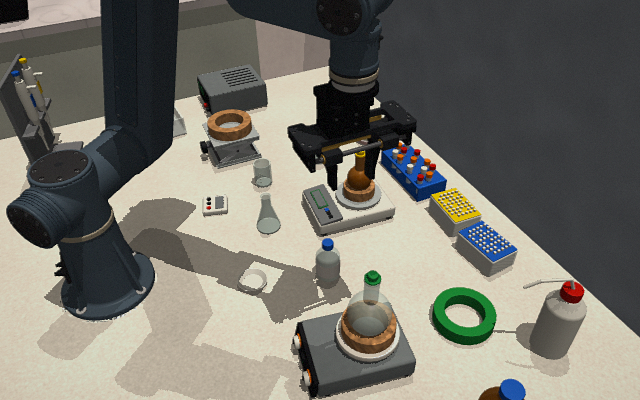

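View pics/scene_end.png

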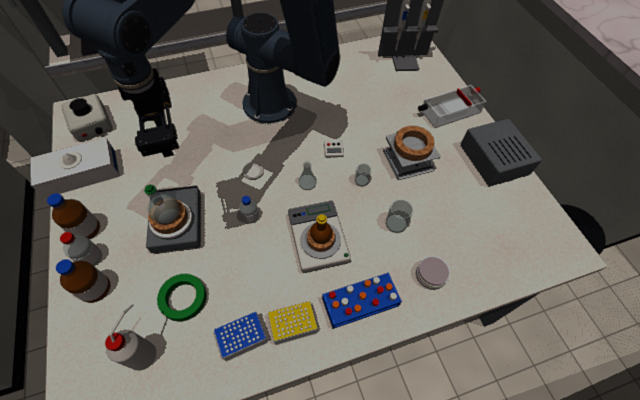

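Both flasks are upright and at seated height, the bystanders haven't moved, and the gripper is clear. Handing in.

```bash
python3 -c "
from rig import workorder
print(workorder.hand_in())"
```

```text
the job is handed in; nothing more can be done
None
```

The job is done and handed in at about 53 s of the 144 s allowed. The small ring is on the balance, the medium ring on the stirrer and the large ring on the jack. The amber flask sits in the small ring and the clear flask in the medium one.

**Last checks**
- **Rings:** each is within about 1.5 mm of the centre of its place, comparing ring and place in the same camera view.
- **Flasks:** both are upright. The amber flask's bottom is at about 0.0715 m (0.072 m expected seated) and the clear one's at about 0.0915 m (0.092 m expected).
- **Bystanders:** the conical flask and reagent bottle measured where they started, within camera error. In the pictures the green ring is where it was.
- **Robot:** the gripper is clear of everything.

**What disagreed or failed**
- **First grasp missed:** the fingertips are really about 35 mm behind the stated TCP, so the fingers closed above the small ring. I measured the offset and allowed for it afterwards; the ring did not move.
- **Camera differences:** the two fixed cameras differ by up to about 4 mm in y, so I averaged the views and compared positions within each one. One side-camera reading of the amber stopper was 5–8 mm off in y and about 4 mm in x. The gripper was partly in that camera's view, and the other views show the flask upright.

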